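Pack the patinated lamp finial from the fume box

ROBOT

A 6-joint arm with a two-finger parallel gripper is mounted at the origin on the work surface. World frame = base frame: x ahead of the robot, y to its left, z up, the work surface at z = 0. Lengths are in mm, angles in rad, forces in N, time in s.
With the tool pointing down it reaches from about 400 to 925 mm from the base axis. Payload 12.5 kg.
Tool frame: the origin (TCP) lies at the very end of the fingers, on their centre line; the grasp point (between the pads) lies 19 mm behind it; z points along the fingers, y is the direction in which the jaws open and shut (so a half turn about z gives the same grasp; the last joint's range is limited). The gripper opens to 95 mm and grips with 3 to 60 N. Pads are 20 mm wide; open, the fingers measure 119 mm over their backs; the gripper's body (75 mm by 180 mm) begins 59 mm behind the grasp point.
Start: joints at [-1.397, 0.491, 1.559, -0, 1.092, -0.106], TCP at [172.625, -600.706, 214.661] pointing down, gripper open.
Joint ranges: [-3.1, 3.1], [-0.84, 2.19], [0.05, 2.79], [-1.13, 4.28], [0.06, 2.93], [-2.69, 2.69]. Speed limits (rad/s): [2.22, 2.22, 2.79, 3.14, 3.14, 3.14].

INTERFACE

Orientations are given as [roll, pitch, yaw] about the fixed x, y, z axes, in that order (R = Rz(yaw) Ry(pitch) Rx(roll)).
In Python, from cell import env gives the robot as it stands. The module is installed in compiled form; this text tells all that it offers.
- The arm moves only by the tool arm_command, never from a script. Its argument "deltas" is a list that holds one entry, the list of rows, each a list of 5 numbers: the closure, from 0 (fully open) to 1 (shut), then the shift along the world's x, y, z as a fraction of full scale, then the turn about the world's z as a fraction of full scale. In form: [[[grip, dx, dy, dz, twist], ...]]. A call has 1 to 12 rows; each row shifts and turns the pose as measured when the row begins; what a row does not reach is not made up. Full scale, the value 1, is 100 mm for a shift and pi/4 rad for a turn. A row lasts 1/12 s, in which the tool goes at most 41.7 mm and 7.16 degrees, less where a joint would pass 70% of its speed; a pose out of reach is approached as far as the arm can. A call with a number of a shift or a turn outside -1 to 1 is refused whole. A call with a gripper value outside its range is refused whole. The fingers move at their own pace and stop on an object; the grip force is fixed at half the most. Time passes only in rows, so rows that do not move let the fingers close. It gives the time, the measured TCP pose, the force and the opening at its end, in the units of the state.
- env.state(): the state, without advancing time (a new reading comes with each control period).
- env.read_camera(name): name is "side" or "top" or "wrist"; returns a dict with "frame" (400x640x3 uint8, red, green, blue), "fx", "fy", "cx", "cy" (pixels), "R" (3x3) and "t" (3): a world point X has camera coordinates R X + t; the wrist camera has in their place "tool_from_camera" (4x4, takes a point from camera to tool coordinates, whose origin is the TCP and whose axes are the flange's). Camera axes: x right, y down, z forward; pixel columns grow to the right and rows downward; lengths in mm; the calibration is good to about 2 mm. The wrist camera is an equidistant fisheye: a pixel r from the principal point sees the ray r / f radians off the axis. A picture is of the moment at which its call begins: read the wrist's pose just before it. There is no depth.
- env.job_done(): hands the job in, once; it reports no verdict.
The state is a dict: "t": time; "joints": joint angles; "qvel": joint speeds; "tau": joint torques, N m; "eef_pos": TCP position; "tcp_rot": TCP orientation; "ft_force": force on the tool from outside, world axes, zero at the start; "moment": the same for the moment, N m; "opening": opening from 0.0 (shut) to 1.0 (fully open).
Only numpy, scipy, OpenCV 4.12 (cv2) and the standard library are available. Lean on these libraries where they do the work, as an engineer would, in place of code of your own. Each camera call takes 0.05 s, during which the arm holds its last target.

TASK

Reach through the round port in the sloping front of the fume box, lift the brass lamp finial off its pedestal and bring it out without banging it on the box. Set it down upright (do not drop it) in the bay of the open wooden case that is deep enough for it to stand wholly below the rim, let go, then close the lid fully; leave the jar and the brass vase cap where they are.

Things in the scene. Friction and masses are not known exactly. Their poses are not given: they have to be found in the camera images.
- fumebox: Fixed fume box of aluminium and clear acrylic, 280 mm wide (y), from 90 mm before its origin (-x, robot's side) to 190 mm behind it, 269 mm high. Origin: on the table under the port's centre; x points front to back. Walls 6 mm, closed but for the port. Its 6 mm front panel rises to the back at 30 deg from level, from 145 to 245 mm high. A black hose leaves its -y side.
- port (a point): Centre of the round port in the sloping panel, 195 mm above the table, mid-thickness; port diameter 150 mm. Axes as the fume box (not tilted). The port's axis runs inward along (+0.5, 0, -0.866) in these axes.
- lampbar (a point): Middle of the lower front edge of a 14 mm square lamp bar that runs across the box's full width, 255 to 269 mm above the table, above the port's upper part; the roof goes on from it to the back. A gripper pointing straight down does not fit over the finial for it; one tilted about 30 deg, square to the sloping panel, does.
- pedestal: Fixed dark steel pedestal inside the fume box: 54 mm disc on a 24 mm stem, 94 mm tall, standing on the box's floor (6 mm thick), about 25 mm behind the point under the port's centre. Origin: centre of its underside; the top is 94 mm above it, 100 mm above the table.
- finial: Loose brass lamp finial, 0.1 to 0.2 kg, round about its z axis, 66 mm tall, standing on the pedestal. Foot 44 mm in diameter, 10 mm thick; 16 mm waist; then a straight round knob 24 mm in diameter from 30 to 64 mm above the underside (the place to grip), about 50 mm inside the port along its axis. Origin: centre of its underside; z up.
- case: Fixed open wooden case, 170 mm (x) by 235 mm (y), rim 84 mm high, walls and floor 5 mm, with a 5 mm partition (top 71 mm above the table) at y = 0 that leaves two bays, each 160 mm by 110 mm, centred at y = -57.5 and +57.5 mm. Origin: centre of its underside; x points away from the robot, to the hinge.
- thinpad: Fixed thin cork pad, 158 x 108 x 8 mm, filling the floor of one bay: this bay is the deep one. Origin: centre of its underside, 5 mm above the table; its upper face is 13 mm above the table. Which bay has it changes.
- thickpad: Fixed thick cork block, 158 x 108 x 45 mm, in the other bay, which is therefore too shallow for the finial. Origin: centre of its underside.
- lid (a joint): Angle of the case's lid: 0 closed, about 1.5 upright; it starts open at 1.3 to 1.55 and its friction hinge stays where it is left.
- lid_hinge (a point): Middle of the lid's hinge line, at the top of the case's far (+x) wall, in the plane of the lid's inner face. The lid is an 8 mm wooden board as large as the case (170 mm from hinge to free edge); it closes towards the robot under a light push (about 2 N at its edge) from behind and above on its outer face.
- lid_handle (a point): Point 35 mm out from the lid's outer face, at the end of the small brass knob that stands on that face 140 mm from the hinge, midway along the lid. Beside the knob the face is bare.
- jar: Bystander: glass jar with steel cap, 60 mm across, 80 mm tall, on the table. Origin: centre of its underside.
- vasecap: Bystander: low brass cone, 60 mm across, 20 mm tall, on the fume box's floor behind the pedestal. Origin: centre of its underside.

How it is judged:
By the outcome, as a careful person would: the job done as asked, in the order asked, and still so for the second after the job is handed in, with the robot touching nothing.
It also fails if it takes over 64 s, if anything falls off the work surface, if the arm or the gripper's body presses on something with over 40 N, if the wrist force passes 120 N, or if a joint passes its speed limit or range.

## Working session

There is one attempt and no reset: what is moved stays moved. The work goes in short steps, Python scripts to look and compute and a tool call to move; the robot and the scene stay as the last step left them, time stands still between calls to the robot, and variables do not carry over. Pictures are saved under pics/ and viewed, and the job is handed in when it is done.

Besides the shell and the picture viewer there is one more tool, called after "Call:" as name(argument=value, ...) on one line, values as JSON. arm_command: Moves the arm, as the interface text tells. Its arguments: {"type":"object","properties":{"deltas":{"type":"array","items":{"type":"array","items":{"type":"array","items":{"type":"number","minimum":-1,"maximum":1}}}}},"required":["deltas"]}

```bash
ls -la; mkdir -p pics; cat > h.py <<'E'
import numpy as np, cv2
from cell import env
def snap(n,tag):
    s=env.state(); c=env.read_camera(n)
    cv2.imwrite(f'pics/{tag}.png',c['frame'][:,:,::-1])
    np.savez(f'pics/{tag}.npz',pos=s['eef_pos'],rot=s['tcp_rot'],**{k:np.array(v) for k,v in c.items()})
    return s,c
E
python3 - <<'E'
from h import *
print(env.state())
for n in ['side','top','wrist']:
    s,c=snap(n,n+'0'); print({k:np.round(v,3).tolist() for k,v in c.items() if k!='frame'})
E
```

```text
total 12
drwxr-xr-x  3 agent agent 4096 Dec  7 01:44 .
drwxr-xr-x 23 root  root  4096 Dec  7 01:44 ..
drwxr-xr-x  2 agent agent 4096 Dec  7 01:44 pics
{'t': 0.0, 'joints': array([-1.39658042e+00,  4.91567610e-01,  1.55946151e+00,  1.08081177e-05,
        1.09165901e+00, -1.05608883e-01]), 'qvel': array([ 0.00163491,  0.00092582,  0.00174117, -0.00134112, -0.00039466,
       -0.00029354]), 'tau': array([-2.87003437e-03, -6.12642145e+01, -2.58185613e+01,  6.90490636e-02,
        4.81279241e-02, -1.15639596e-04]), 'eef_pos': array([ 172.59447891, -600.4481858 ,  214.05258472]), 'tcp_rot': array([-3.14050429e+00, -1.25009082e-04,  2.79819733e-01]), 'ft_force': array([-0.2841356 ,  0.07414045,  0.37593238]), 'moment': array([ 0.00030782, -0.00399428, -0.02056066]), 'opening': 0.9998515707522528}
{'fx': 458.69, 'fy': 458.69, 'cx': 311.417, 'cy': 196.478, 'R': [[0.415, -0.909, 0.019], [-0.502, -0.246, -0.829], [0.759, 0.335, -0.559]], 't': [-243.66, 430.924, 682.486]}
{'fx': 372.074, 'fy': 372.074, 'cx': 318.121, 'cy': 195.563, 'R': [[-0.102, -0.995, 0.005], [-0.972, 0.099, -0.213], [0.211, -0.027, -0.977]], 't': [29.767, 585.101, 934.907]}
{'fx': 309.707, 'fy': 309.707, 'cx': 314.303, 'cy': 194.068, 'tool_from_camera': [[-0.001, -0.957, -0.289, 81.411], [1.0, -0.0, -0.001, 2.008], [0.001, -0.289, 0.957, -169.992], [0.0, 0.0, 0.0, 1.0]]}
```

View pics/side0.png

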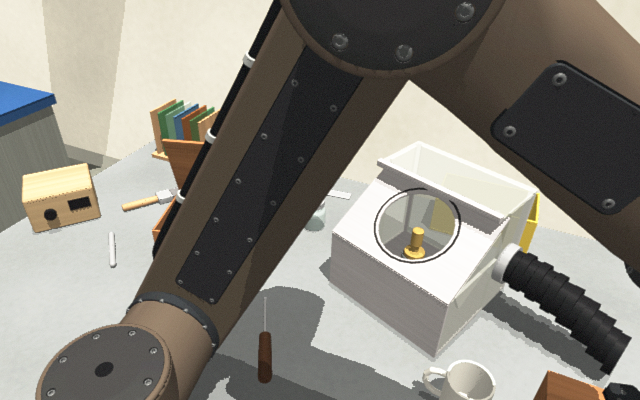

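View pics/top0.png

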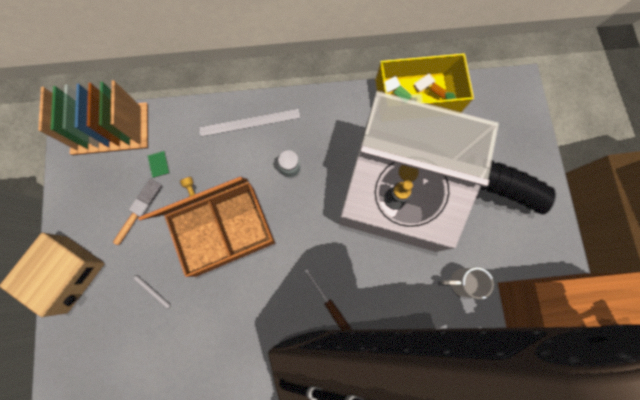

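View pics/wrist0.png

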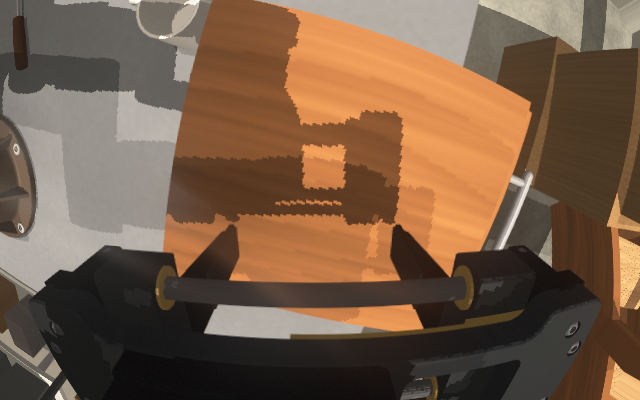

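```bash
python3 - <<'E'
import cv2
a=cv2.imread('pics/top0.png')
cv2.imwrite('pics/t0a.png',cv2.resize(a[80:260,330:530],None,fx=4,fy=4,interpolation=cv2.INTER_CUBIC)[:600])
cv2.imwrite('pics/t0a.png',cv2.resize(a[85:255,330:530],None,fx=3.5,fy=3.5,interpolation=cv2.INTER_CUBIC))
cv2.imwrite('pics/t0b.png',cv2.resize(a[140:290,130:310],None,fx=4,fy=4,interpolation=cv2.INTER_CUBIC))
a=cv2.imread('pics/side0.png')
cv2.imwrite('pics/s0a.png',cv2.resize(a[135:365,300:560],None,fx=2.6,fy=2.6,interpolation=cv2.INTER_CUBIC))
E
```

```text
(no output)
```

View pics/t0a.png

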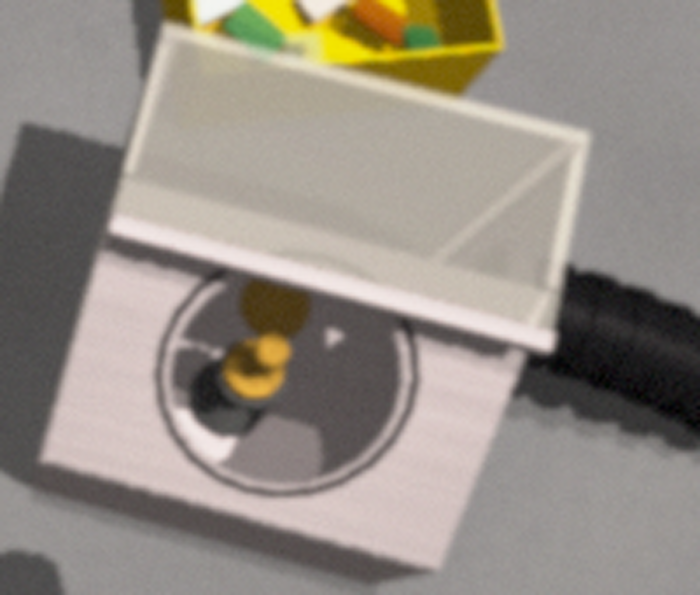

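View pics/t0b.png

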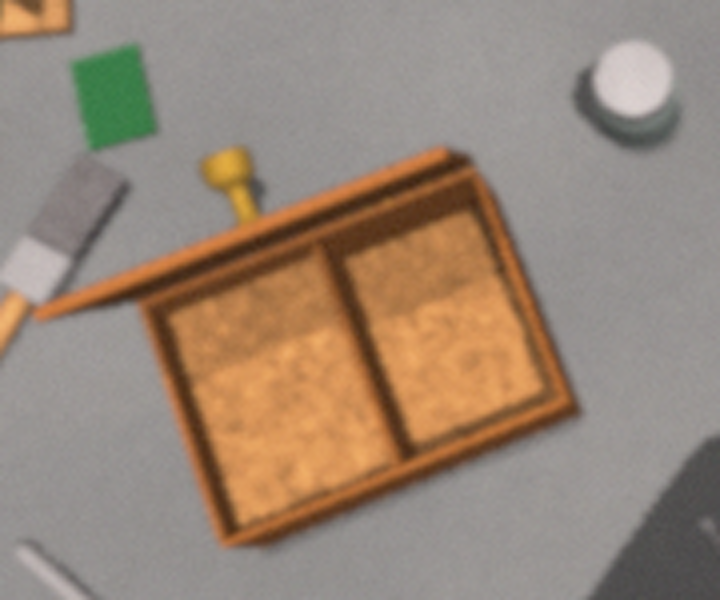

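View pics/s0a.png

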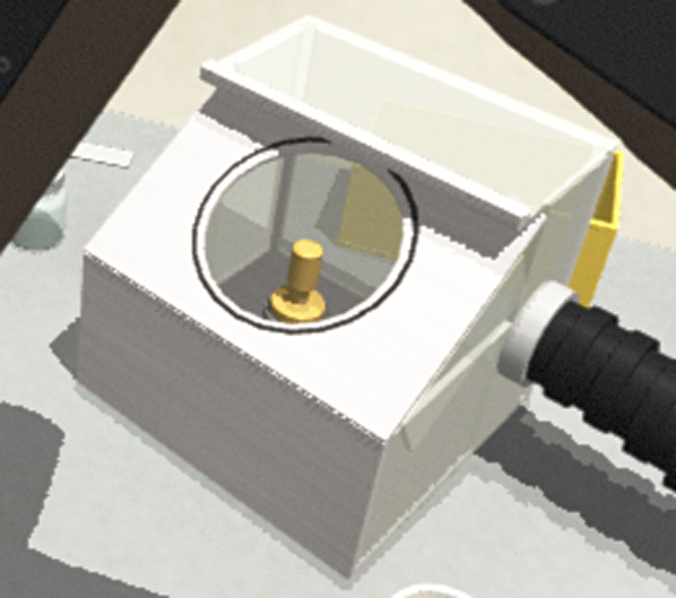

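```bash
cat >> h.py <<'E'
def ray(c,u,v):
    R=np.array(c['R']);t=np.array(c['t'])
    d=R.T@np.array([(u-c['cx'])/c['fx'],(v-c['cy'])/c['fy'],1]); o=-R.T@t
    return o,d
def onz(c,u,v,z):
    o,d=ray(c,u,v); return o+d*(z-o[2])/d[2]
def proj(c,X):
    p=np.array(c['R'])@np.array(X)+np.array(c['t']); return np.array([c['fx']*p[0]/p[2]+c['cx'],c['fy']*p[1]/p[2]+c['cy']])
def tri(c1,p1,c2,p2):
    o1,d1=ray(c1,*p1);o2,d2=ray(c2,*p2)
    A=np.stack([d1,-d2],1);s=np.linalg.lstsq(A,o2-o1,rcond=None)[0]
    a=o1+d1*s[0];b=o2+d2*s[1]; return (a+b)/2,np.linalg.norm(a-b)
E
python3 - <<'E'
from h import *
c=dict(np.load('pics/top0.npz'));s=dict(np.load('pics/side0.npz'))
np.set_printoptions(precision=1,suppress=True)
T=lambda x,y:(330+x/3.5,85+y/3.5)
S=lambda x,y:(300+x/2.6,135+y/2.6)
B=lambda x,y:(130+x/4,140+y/4)
print('knobtop',tri(c,T(276,345),s,S(307,247)), onz(c,*T(276,347),166))
print('foot',onz(c,*T(256,372),108))
a=onz(c,*T(42,462),145);b=onz(c,*T(440,568),145);print('front edge',a,b,np.linalg.norm(a-b))
print('tri L',tri(c,T(42,462),s,S(85,252)),'R',tri(c,T(440,568),s,S(388,440)))
a=onz(c,*T(165,30),269);b=onz(c,*T(590,135),269);print('back edge',a,b,np.linalg.norm(a-b))
a=onz(c,*T(110,235),255);b=onz(c,*T(553,352),255);print('lampbar',a,b,np.linalg.norm(a-b))
a=onz(c,*T(117,213),269);b=onz(c,*T(556,335),269);print('lampbar top fr',a,b,np.linalg.norm(a-b))
# case rim outer corners z84: 
for n,p in dict(nl=(225,545),nr=(578,408),fr=(480,172),fl=(143,300)).items(): print(n,onz(c,*B(*p),84))
for z in (13,50):
  print(z,'left pad',[onz(c,*B(*p),z)[:2] for p in [(238,525),(392,455),(318,260),(165,315)]])
  print(z,'right pad',[onz(c,*B(*p),z)[:2] for p in [(412,450),(545,392),(475,210),(345,260)]])
print('jar',onz(c,*B(633,78),80))
print('lid top edge',onz(c,*B(38,315),254),onz(c,*B(447,152),254))
print('knob',onz(c,*B(228,165),224))
E
```

```text
knobtop (array([ 569.4, -246.5,  166. ]), np.float64(3.5955641966394385)) [ 568.8 -248.   166. ]
foot [ 564.5 -246.8  108. ]
front edge [508.6 -79.7 145. ] [ 408.5 -341.5  145. ] 280.287504124654
tri L (array([508.8, -80.4, 146. ]), np.float64(1.8300791195103563)) R (array([ 408.5, -340.7,  148.2]), np.float64(0.7393188946763242))
back edge [ 760.9 -180.3  269. ] [ 662.5 -438.1  269. ] 276.00182722394663
lampbar [ 631.7 -129.8  255. ] [ 528.5 -393.7  255. ] 283.37158642411185
lampbar top fr [ 640.9 -133.7  269. ] [ 536.1 -390.7  269. ] 277.5480585995369
nl [408.4 320.   84. ]
nr [471.1  94.   84. ]
fr [632.5 146.3  84. ]
fl [569.1 368.5  84. ]
13 left pad [array([423.2, 335. ]), array([459.3, 229.5]), array([599.7, 274.1]), array([571.5, 381.1])]
13 right pad [array([461.3, 215.8]), array([491.5, 122.9]), array([624.4, 162.7]), array([597.7, 255.4])]
50 left pad [array([421.5, 322.8]), array([456.3, 221.1]), array([591.5, 264.1]), array([564.4, 367.3])]
50 right pad [array([458.2, 207.9]), array([487.3, 118.4]), array([615.4, 156.7]), array([589.7, 246. ])]
jar [688.3  40.5  80. ]
lid top edge [532.  357.6 254. ] [599.5 136.8 254. ]
knob [612.9 265.2 224. ]
```

Call:
arm_command(deltas=[[[0,0,0,0.38,0],[0,0.1,0.1,0.35,-0.1],[0,0.22,0.22,0.2,-0.1],[0,0.25,0.25,0.15,-0.1],[0,0.25,0.25,0.1,-0.1],[0,0.25,0.25,0.1,-0.1],[0,0.25,0.25,0.1,-0.1],[0,0.25,0.25,0.1,-0.1],[0,0.25,0.25,0,-0.1],[0,0.25,0.25,0,0],[0,0.25,0.25,0,0],[0,0,0,0,0]]])

```text
t: 1.15
eef_pos: [410.3, -355.8, 365.5]
tcp_rot: [-3.132, -0.005, -0.387]
ft_force: [0.3, -1.2, 0.4]
opening: 0.998
```

Call:
arm_command(deltas=[[[0,0.1,0.25,0.1,0],[0,0.2,0.3,0.15,0],[0,0.2,0.3,0.15,0],[0,0.2,0.3,0.15,0],[0,0.2,0.3,0.15,0],[0,0.2,0.3,0.15,0],[0,0.3,0,0.15,0],[0,0.3,-0.1,0.1,0],[0,0.3,-0.1,0,0],[0,0.3,-0.1,0,0],[0,0.3,-0.1,0,0],[0,0,0,0,0]]])

```text
t: 2.15
eef_pos: [678.3, -210.8, 478.6]
tcp_rot: [-3.13, -0.001, -0.383]
ft_force: [-0.7, -0.0, -1.7]
opening: 0.998
```

```bash
python3 - <<'E'
from h import *
print(env.state()['joints'].round(3),env.state()['tcp_rot'])
snap('wrist','w1');snap('side','s1')
E
```

```text
[-0.399  0.529  0.823  0.011  1.788  1.558] [-3.13049501e+00 -1.39921730e-03 -3.82821821e-01]
```

View pics/w1.png

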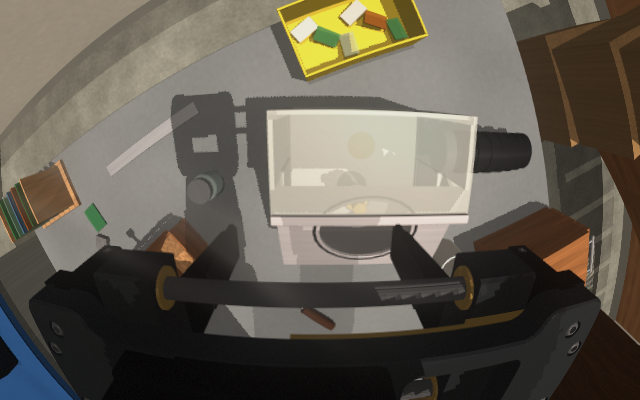

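View pics/s1.png

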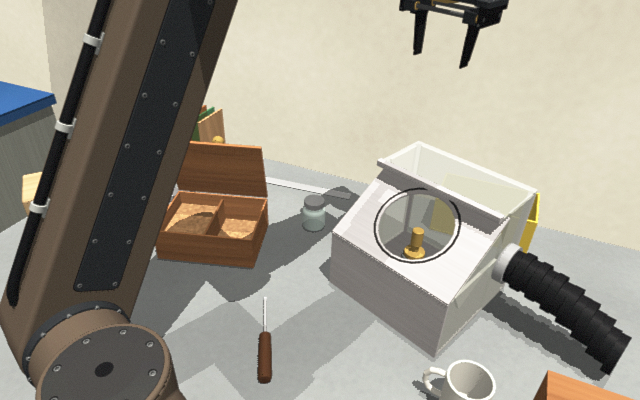

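Call:
arm_command(deltas=[[[0,0.35,-0.1,0.1,0],[0,0.35,-0.1,0.1,0],[0,0.35,-0.1,0.1,0],[0,0.35,-0.1,0.1,0],[0,0.35,-0.1,0.1,0],[0,0.35,-0.1,0.1,0]]])

```text
t: 2.75
eef_pos: [791.1, -243.3, 490.8]
tcp_rot: [-3.127, -0.015, -0.385]
ft_force: [1.4, -0.0, -2.1]
opening: 0.998
```

```bash
python3 - <<'E'
from h import *
print(env.state()['joints'].round(3),env.state()['tcp_rot'])
E
```

```text
[-0.383  0.9    0.057  0.017  2.169  1.583] [-3.12728506 -0.01483649 -0.38481169]
```

Call:
arm_command(deltas=[[[0,0.35,-0.13,0,0],[0,0.35,-0.13,0,0],[0,0.35,-0.13,0,0]]])

```text
t: 3.0
eef_pos: [830.0, -262.1, 447.9]
tcp_rot: [-3.123, -0.067, -0.386]
ft_force: [-0.1, 0.3, -0.1]
opening: 1.001
```

```bash
python3 - <<'E'
from h import *
print(env.state()['joints'].round(3),env.state()['tcp_rot'])
E
```

```text
[-0.388  0.955  0.051  0.021  2.069  1.579] [-3.12287178 -0.06686844 -0.38564868]
```

Call:
arm_command(deltas=[[[0,0.3,-0.12,0.25,0],[0,0.3,-0.12,0.25,0],[0,0.3,-0.12,0.25,0],[0,0.3,-0.12,0.25,0],[0,0.3,-0.12,0.25,0],[0,0.3,-0.12,0.25,0]]])

```text
t: 3.5
eef_pos: [840.7, -280.4, 490.8]
tcp_rot: [-3.112, -0.214, -0.39]
ft_force: [-0.3, -0.6, 0.6]
opening: 1.001
```

```bash
python3 - <<'E'
from h import *
print(env.state()['joints'].round(3),env.state()['tcp_rot'])
E
```

```text
[-0.407  0.912  0.048  0.036  1.968  1.569] [-3.11187017 -0.21419835 -0.390152  ]
```

Call:
arm_command(deltas=[[[0,0.2,-0.04,0.1,0],[0,0.2,-0.04,0.1,0],[0,0.2,-0.04,0.1,0],[0,0.2,-0.04,0.1,0]]])

```text
t: 3.83
eef_pos: [860.7, -276.6, 494.0]
tcp_rot: [-3.107, -0.279, -0.393]
ft_force: [0.2, -0.1, -0.4]
opening: 0.998
```

```bash
python3 - <<'E'
from h import *
print(env.state()['joints'].round(4),env.state()['tcp_rot'])
E
```

```text
[-0.3943  0.9131  0.0485  0.0367  1.901   1.5814] [-3.10722061 -0.27887411 -0.39301674]
```

Call:
arm_command(deltas=[[[0,0.28,-0.08,0.15,0],[0,0.28,-0.08,0.15,0],[0,0.28,-0.08,0.15,0],[0,0.28,-0.08,0.15,0],[0,0.28,-0.08,0.15,0],[0,0.28,-0.08,0.15,0]]])

```text
t: 4.33
eef_pos: [902.9, -281.9, 489.2]
tcp_rot: [-3.095, -0.401, -0.397]
ft_force: [0.3, 0.2, -0.5]
opening: 0.997
```

```bash
python3 - <<'E'
from h import *
from scipy.spatial.transform import Rotation as R
s=env.state()
print(s['joints'].round(4),s['tcp_rot']);M=R.from_euler('xyz',s['tcp_rot']).as_matrix();print(M.round(3)); print(np.arctan2(M[1,2],M[0,2]))
E
```

```text
[-0.3845  0.9323  0.0485  0.0428  1.7595  1.5902] [-3.09476277 -0.40060112 -0.39680623]
[[ 0.849 -0.369  0.377]
 [-0.356 -0.928 -0.107]
 [ 0.39  -0.043 -0.92 ]]
-0.27720663374412785
```

Call:
arm_command(deltas=[[[0,0.28,-0.12,0.18,0],[0,0.28,-0.12,0.18,0],[0,0.28,-0.12,0.18,0],[0,0.28,-0.12,0.18,0],[0,0.28,-0.12,0.18,0],[0,0.28,-0.12,0.18,0]]])

```text
t: 4.83
eef_pos: [932.2, -310.0, 501.7]
tcp_rot: [-3.081, -0.539, -0.405]
ft_force: [0.5, -0.5, 0.2]
opening: 0.998
```

```bash
cat >> h.py <<'E'
from scipy.spatial.transform import Rotation
def rot(s): return Rotation.from_euler('xyz',s['tcp_rot']).as_matrix()
def show():
    s=env.state();M=rot(s)
    print('t',s['t'],'pos',s['eef_pos'].round(1),'j',s['joints'].round(3),'rpy',s['tcp_rot'].round(3),'tilt',np.degrees(np.arccos(-M[2,2])).round(1),'az',np.arctan2(M[1,2],M[0,2]).round(3),'jawz',M[2,1].round(3),'f',s['ft_force'].round(1),'op',s['opening'])
    return s,M
E
python3 -c "
from h import *
show()"
```

```text
t 4.8333 pos [ 932.2 -310.   501.7] j [-0.405  0.938  0.048  0.061  1.616  1.574] rpy [-3.081 -0.539 -0.405] tilt 31.1 az -0.287 jawz -0.052 f [ 0.5 -0.5  0.2] op 0.9982064229622112
```

Call:
arm_command(deltas=[[[0,-0.2,0.05,-0.05,0],[0,-0.36,0.08,-0.1,0],[0,-0.38,0.08,-0.13,-0.03],[0,-0.38,0.08,-0.13,-0.03],[0,-0.38,0.08,-0.13,-0.03],[0,-0.38,0.08,-0.13,0],[0,-0.38,0.08,-0.13,0],[0,-0.38,0.08,-0.13,0],[0,-0.38,0.08,-0.13,0],[0,-0.38,0.08,-0.13,0],[0,-0.38,0.08,-0.13,0],[0,0,0,0,0]]])

```text
t: 5.83
eef_pos: [588.8, -240.1, 384.9]
tcp_rot: [-3.08, -0.55, -0.463]
ft_force: [-0.0, -0.3, 0.9]
opening: 0.999
```

```bash
python3 -c "
from h import *
show()"
```

```text
t 5.8333 pos [ 588.8 -240.1  384.9] j [-0.533  0.183  1.675  0.146  0.744  1.403] rpy [-3.08  -0.55  -0.463] tilt 31.7 az -0.345 jawz -0.053 f [-0.  -0.3  0.9] op 0.9992490811488136
```

Call:
arm_command(deltas=[[[0,-0.3,0.08,-0.16,0],[0,-0.3,0.08,-0.16,0],[0,-0.3,0.08,-0.16,0],[0,-0.3,0.08,-0.16,0],[0,0,0,0,0]]])

```text
t: 6.25
eef_pos: [463.1, -207.5, 321.5]
tcp_rot: [-3.082, -0.561, -0.465]
ft_force: [-0.3, -0.7, 1.3]
opening: 1.001
```

```bash
python3 -c "
from h import *
s,M=show()
np.set_printoptions(precision=1,suppress=True)
d=M[:,2];g=np.array([569,-247.5,154]);tg=g+19*d
print(M.round(3))
for k in (0,60,120,140,200): print(k,tg-k*d, tg-k*d-s['eef_pos'])
snap('wrist','w2')"
```

```text
t 6.25 pos [ 463.1 -207.5  321.5] j [-0.631  0.025  2.038  0.283  0.551  1.186] rpy [-3.082 -0.561 -0.465] tilt 32.3 az -0.354 jawz -0.05 f [-0.3 -0.7  1.3] op 1.0008559947794406
[[ 0.8 -0.4  0.5]
 [-0.4 -0.9 -0.2]
 [ 0.5 -0.1 -0.8]]
0 [ 578.5 -251.   137.9] [ 115.4  -43.6 -183.6]
60 [ 548.4 -239.9  188.7] [  85.3  -32.5 -132.9]
120 [ 518.4 -228.8  239.4] [ 55.3 -21.3 -82.2]
140 [ 508.3 -225.1  256.3] [ 45.2 -17.6 -65.3]
200 [ 478.3 -214.   307. ] [ 15.1  -6.5 -14.6]
```

View pics/w2.png

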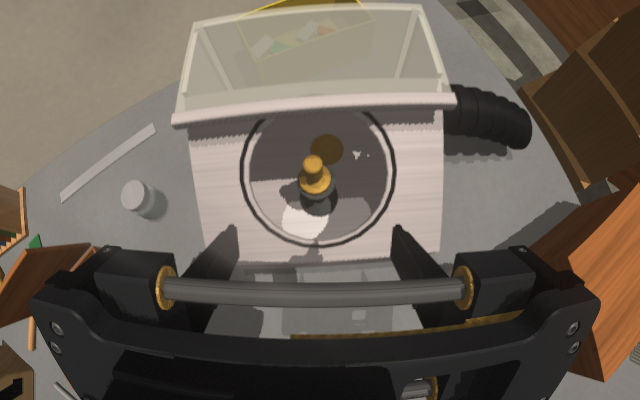

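```bash
cat >> h.py <<'E'
def wray(c,u,v):
    # c from npz: pos, rot, tool_from_camera
    dx,dy=(u-float(c['cx']))/float(c['fx']),(v-float(c['cy']))/float(c['fy'])
    r=np.hypot(dx,dy); k=np.sin(r)/r if r>1e-9 else 1
    d=np.array([dx*k,dy*k,np.cos(r)]); T=np.array(c['tool_from_camera'])
    M=Rotation.from_euler('xyz',c['rot']).as_matrix()
    return M@T[:3,3]+c['pos'], M@T[:3,:3]@d
def wonz(c,u,v,z):
    o,d=wray(c,u,v); return o+d*(z-o[2])/d[2]
E
python3 - <<'E'
from h import *
a=cv2.imread('pics/w2.png'); cv2.imwrite('pics/w2c.png',cv2.resize(a[90:260,230:410],None,fx=3.5,fy=3.5,interpolation=cv2.INTER_CUBIC))
E
```

```text
(no output)
```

View pics/w2c.png

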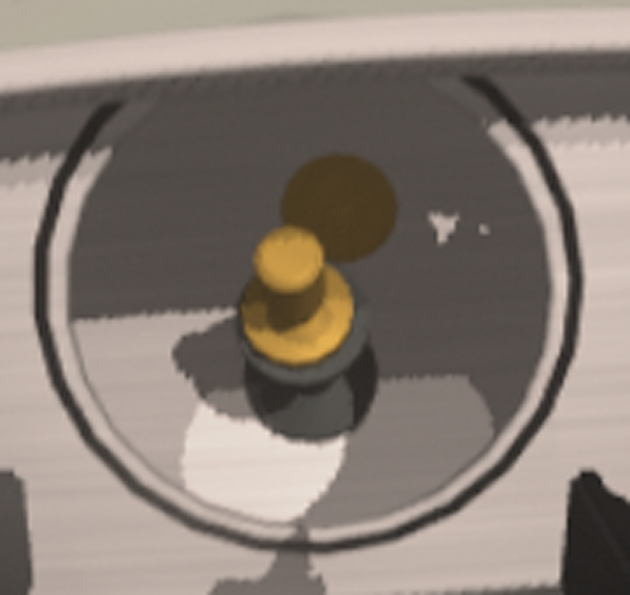

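```bash
python3 - <<'E'
from h import *
np.set_printoptions(precision=1,suppress=True)
c=dict(np.load('pics/w2.npz'))
W=lambda x,y:(230+x/3.5,90+y/3.5)
print('top',wonz(c,*W(289,258),166),'foot',wonz(c,*W(297,307),110))
print('port L,R @195',wonz(c,*W(68,290),195),wonz(c,*W(552,300),195))
print('bar',wonz(c,173,122,255),wonz(c,455,106,255))
E
```

```text
top [ 567.5 -246.8  166. ] foot [ 568.4 -247.2  110. ]
port L,R @195 [ 578.  -176.6  195. ] [ 509.1 -311.1  195. ]
bar [ 642.3 -127.4  255. ] [ 530.4 -392.8  255. ]
```

```bash
python3 - <<'E'
from h import *
np.set_printoptions(precision=1,suppress=True)
s,M=show()
P=np.array([543.3,-243.6,195]);bx=np.array([.934,-.357,0]);n=-.5*bx+np.array([0,0,.866])
for gz in (152,155,158):
    g=np.array([568.3,-247.2,gz]);
    print(gz,[[float(((g+M@np.array([x,y,-59])-P)@n-3).round(1)) for y in (-90,0,90)] for x in (-37.5,37.5)], g+19*M[:,2]-s['eef_pos'], np.linalg.norm(g+19*M[:,2]-s['eef_pos']))
E
```

```text
t 6.3 pos [ 465.5 -208.9  323.7] j [-0.6  0.   2.   0.3  0.6  1.2] rpy [-3.1 -0.6 -0.5] tilt 32.5 az -0.356 jawz -0.05 f [0.2 0.7 1. ] op 1.0018745325651182
152 [[5.6, 4.8, 4.0], [8.8, 8.0, 7.2]] [ 112.4  -41.8 -187.7] 222.72453412711192
155 [[8.2, 7.4, 6.6], [11.4, 10.6, 9.8]] [ 112.4  -41.8 -184.7] 220.2024067188212
158 [[10.8, 10.0, 9.2], [14.0, 13.2, 12.4]] [ 112.4  -41.8 -181.7] 217.69240167581248
```

Call:
arm_command(deltas=[[[0,0.15,-0.06,-0.25,0],[0,0.15,-0.06,-0.25,0],[0,0.15,-0.06,-0.25,0],[0,0.15,-0.06,-0.25,0],[0,0.15,-0.05,-0.25,0],[0,0,0,0,0]]])

```text
t: 6.8
eef_pos: [550.4, -245.2, 202.9]
tcp_rot: [-3.089, -0.589, -0.468]
ft_force: [-0.6, 0.2, -0.8]
opening: 1.001
```

```bash
cat > g.py <<'E'
from h import *
np.set_printoptions(precision=1,suppress=True)
s,M=show()
g=np.array([568.3,-247.2,156]); print(g+19*M[:,2]-s['eef_pos'])
E
python3 g.py
```

```text
t 6.8 pos [ 550.4 -245.2  202.9] j [-0.6  0.3  2.   0.5  0.2  0.9] rpy [-3.1 -0.6 -0.5] tilt 33.9 az -0.373 jawz -0.044 f [-0.6  0.2 -0.8] op 1.0005867721405353
[ 27.8  -5.8 -62.6]
```

```bash
python3 - <<'E'
from h import *
D=[(.4916,1.5595,1.0917,172.6,-600.4,214.1),(.529,.823,1.788,678.3,-210.8,478.6),(.9,.057,2.169,791.1,-243.3,490.8),(.9131,.0485,1.901,860.7,-276.6,494),(.938,.048,1.616,932.2,-310,501.7),(.183,1.675,.744,588.8,-240.1,384.9),(.955,.051,2.069,830,-262.1,447.9)]
A=[];B=[]
for a,b,c,x,y,z in D:
    b+=a;c+=b;r=np.sqrt(x*x+y*y-66**2)
    A+= [[np.sin(a),np.sin(b),np.sin(c),1,0],[np.cos(a),np.cos(b),np.cos(c),0,1]];B+=[r,z]
x,res,*_=np.linalg.lstsq(np.array(A),np.array(B),rcond=None);print(x.round(1),(np.array(A)@x-B).round(1))
s=env.state();print(s['joints'].round(4)); j=s['joints']; print(j[1]+j[2]+j[4])
from scipy.optimize import fsolve
L1,L2,L3,r0,h=x
# goal wrist angles
for tilt in (25,28,30,32,34):
  t=np.radians(tilt); d=np.array([np.sin(t)*np.cos(-.365),np.sin(t)*np.sin(-.365),-np.cos(t)])
  T=np.array([568.3,-247.2,156])+19*d; W=T-L3*d
  r=np.sqrt(W[0]**2+W[1]**2-66**2)-r0; z=W[2]-h
  D2=r*r+z*z; k=(D2-L1**2-L2**2)/(2*L1*L2); j3=np.arccos(k); j2=np.arctan2(r,z)-np.arctan2(L2*np.sin(j3),L1+L2*np.cos(j3))
  j1=np.arctan2(W[1],W[0])-np.arcsin(66/np.hypot(*W[:2]))
  b=j2+j3; f=np.array([np.sin(b)*np.cos(j1),np.sin(b)*np.sin(j1),np.cos(b)])
  print(tilt,'j1',j1,j2,j3,'fore tilt',np.degrees(np.pi-b),'j5',np.arccos(f@d))
E
```

```text
[652.2 437.  288.4 -55.3 120.7] [18.5 -8.7 -6.4 11.6 -7.8 -1.3 -3.  -1.8  3.  -1.4 -1.8  5.9 -2.5 -4.3]
[-0.5811  0.3284  2.0372  0.5387  0.226   0.9485]
2.591624852136419
25 j1 -0.5512835696615093 0.40780511392574703 1.9822017734694364 fore tilt 43.062692345057386 j5 0.3309764146651271
28 j1 -0.5560628734440226 0.4012344265961125 2.0159130147382087 fore tilt 41.50765315069765 j5 0.2588807390623062
30 j1 -0.5593112403910192 0.39783490346472483 2.0382349463070275 fore tilt 40.4234790090101 j5 0.21302447825402784
32 j1 -0.5626038563999015 0.3952628684062204 2.06041126940411 fore tilt 39.30023604404077 j5 0.17131023734784293
34 j1 -0.56593532843251 0.39355545610659914 2.0824204611485544 fore tilt 38.13702976524696 j5 0.138338266711666
```

Call:
arm_command(deltas=[[[0,0.08,-0.02,-0.18,0],[0,0.08,-0.02,-0.18,0],[0,0.08,-0.02,-0.18,0],[0,0,0,0,0]]])

```text
t: 7.13
eef_pos: [580.1, -254.0, 151.2]
tcp_rot: [-3.089, -0.598, -0.468]
ft_force: [-0.3, 0.4, -1.3]
opening: 0.999
```

```bash
python3 g.py; python3 -c "
from h import *
snap('wrist','w3')
print(env.state()['joints'].round(3))"
```

```text
t 7.1333 pos [ 580.1 -254.   151.2] j [-0.6  0.5  2.   1.   0.1  0.5] rpy [-3.1 -0.6 -0.5] tilt 34.4 az -0.375 jawz -0.043 f [-0.3  0.4 -1.3] op 0.9988773394976437
[ -1.8   2.9 -10.8]
[-0.563  0.447  2.025  0.943  0.131  0.553]
```

View pics/w3.png

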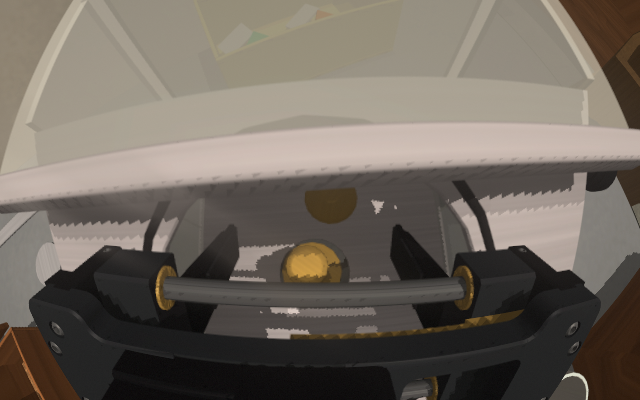

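Call:
arm_command(deltas=[[[0,-0.02,0.03,-0.1,0],[0,0,0,-0.01,0]]])

```text
t: 7.35
eef_pos: [579.3, -251.5, 146.1]
tcp_rot: [-3.089, -0.604, -0.467]
ft_force: [-0.2, 0.3, 0.2]
opening: 1.004
```

```bash
python3 g.py; python3 -c "
from h import *
print(env.state()['joints'].round(3))"
```

```text
t 7.35 pos [ 579.3 -251.5  146.1] j [-0.6  0.5  2.   1.1  0.1  0.4] rpy [-3.1 -0.6 -0.5] tilt 34.7 az -0.373 jawz -0.044 f [-0.2  0.3  0.2] op 1.00439202385678
[-0.9  0.4 -5.7]
[-0.56   0.457  2.038  1.136  0.117  0.36 ]
```

Call:
arm_command(deltas=[[[0,0,0,-0.05,0],[0,0,0,-0.03,0]]])

```text
t: 7.52
eef_pos: [580.5, -251.9, 142.5]
tcp_rot: [-3.088, -0.61, -0.466]
ft_force: [0.4, -0.4, 0.6]
opening: 1.002
```

```bash
python3 g.py; python3 -c "
from h import *
print(env.state()['joints'].round(3))"
```

```text
t 7.5167 pos [ 580.5 -251.9  142.5] j [-0.6  0.5  2.   1.3  0.1  0.2] rpy [-3.1 -0.6 -0.5] tilt 35.1 az -0.372 jawz -0.044 f [ 0.4 -0.4  0.6] op 1.0018416801646466
[-2.   0.7 -2.1]
[-0.56   0.464  2.042  1.285  0.112  0.21 ]
```

Call:
arm_command(deltas=[[[1,0,0,0,0],[1,0,0,0,0],[1,0,0,0,0],[1,0,0,0,0],[1,0,0,0,0],[1,0,0,0,0],[1,0,0,0,0],[1,0,0,0,0]]])

```text
t: 8.18
eef_pos: [582.0, -252.6, 150.2]
tcp_rot: [-3.087, -0.62, -0.465]
ft_force: [1.1, 0.3, -0.1]
opening: 0.497
```

```bash
python3 g.py; python3 -c "
from h import *
print(env.state()['joints'].round(3));snap('wrist','w4');snap('side','s4')
a=cv2.imread('pics/s4.png'); cv2.imwrite('pics/s4c.png',cv2.resize(a[100:340,310:560],None,fx=2.5,fy=2.5,interpolation=cv2.INTER_CUBIC))"
```

```text
t 8.1833 pos [ 582.  -252.6  150.2] j [-0.6  0.5  2.   1.2  0.1  0.3] rpy [-3.1 -0.6 -0.5] tilt 35.6 az -0.371 jawz -0.045 f [ 1.1  0.3 -0.1] op 0.4971615780476171
[-3.4  1.4 -9.6]
[-0.561  0.453  2.037  1.243  0.117  0.251]
```

View pics/w4.png

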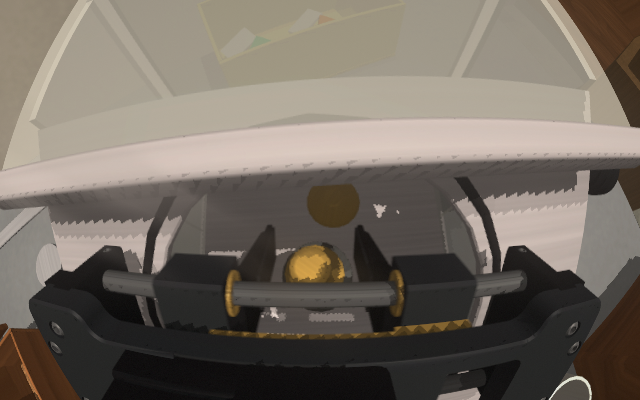

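View pics/s4c.png

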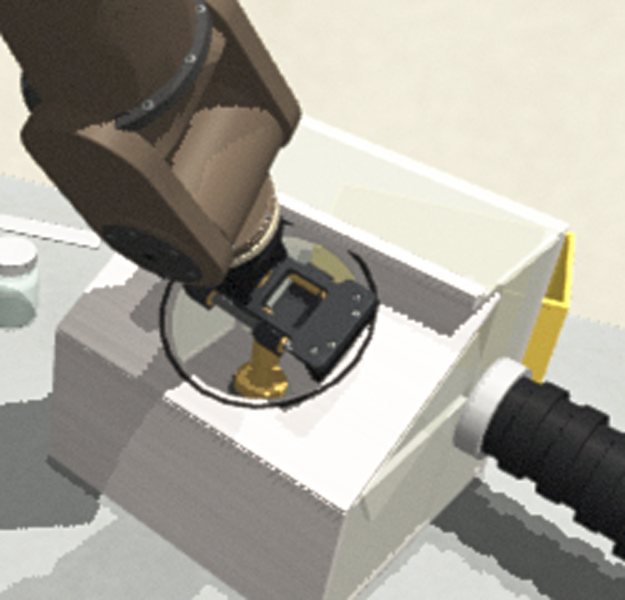

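Call:
arm_command(deltas=[[[1,-0.03,0.01,-0.07,0],[1,-0.02,0.01,-0.06,0],[1,0,0,-0.03,0]]])

```text
t: 8.53
eef_pos: [578.4, -250.5, 136.0]
tcp_rot: [-3.085, -0.624, -0.464]
ft_force: [-5.2, 9.9, 32.2]
opening: 0.244
```

```bash
python3 g.py
```

```text
t 8.5333 pos [ 578.4 -250.5  136. ] j [-0.6  0.5  2.1  1.7  0.1 -0.2] rpy [-3.1 -0.6 -0.5] tilt 35.9 az -0.368 jawz -0.046 f [-5.2  9.9 32.2] op 0.24379185212198715
[ 0.3 -0.7  4.6]
```

Call:
arm_command(deltas=[[[1,0,0,0.03,0]]])

```text
t: 8.62
eef_pos: [578.6, -250.2, 138.7]
tcp_rot: [-3.085, -0.624, -0.464]
ft_force: [0.4, -0.6, -1.9]
opening: 0.247
```

```bash
python3 g.py; python3 -c "
from h import *
print(env.state()['joints'].round(3))"
```

```text
t 8.6167 pos [ 578.6 -250.2  138.7] j [-0.6  0.5  2.1  1.6  0.1 -0.1] rpy [-3.1 -0.6 -0.5] tilt 35.9 az -0.367 jawz -0.046 f [ 0.4 -0.6 -1.9] op 0.24713451907153866
[ 0.1 -1.   1.9]
[-0.562  0.469  2.059  1.606  0.114 -0.116]
```

Call:
arm_command(deltas=[[[1,-0.05,0.02,0.1,0],[1,-0.08,0.03,0.15,0],[1,-0.1,0.04,0.18,0],[1,-0.1,0.04,0.18,0],[1,-0.1,0.04,0.18,0]]])

```text
t: 9.03
eef_pos: [539.8, -234.3, 205.4]
tcp_rot: [-3.083, -0.616, -0.465]
ft_force: [-0.5, 0.1, -0.5]
opening: 0.248
```

```bash
python3 g.py; python3 -c "
from h import *
print(env.state()['joints'].round(3));snap('wrist','w5')"
```

```text
t 9.0333 pos [ 539.8 -234.3  205.4] j [-0.6  0.3  2.1  0.7  0.2  0.8] rpy [-3.1 -0.6 -0.5] tilt 35.5 az -0.363 jawz -0.048 f [-0.5  0.1 -0.5] op 0.24752048022473058
[ 38.8 -16.8 -64.9]
[-0.58   0.305  2.084  0.716  0.191  0.769]
```

View pics/w5.png

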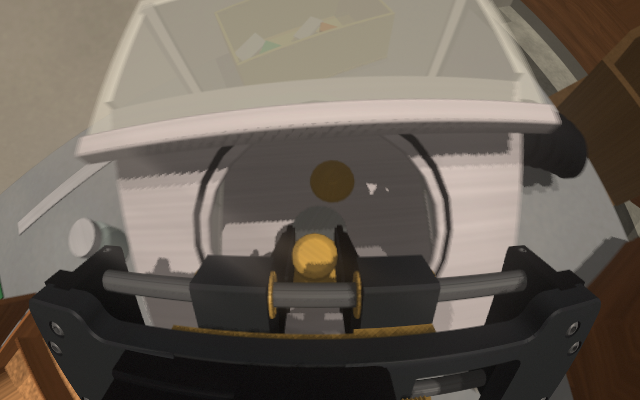

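Call:
arm_command(deltas=[[[1,-0.05,0.02,0.25,0],[1,-0.05,0.02,0.33,0],[1,-0.05,0.02,0.35,0],[1,-0.05,0.02,0.35,0],[1,0,0,0.3,0],[1,0,0,0.1,0]]])

```text
t: 9.58
eef_pos: [516.0, -223.7, 378.6]
tcp_rot: [-3.082, -0.611, -0.464]
ft_force: [0.1, 0.0, -0.6]
opening: 0.246
```

```bash
python3 g.py; python3 -c "
from h import *
print(env.state()['joints'].round(3));snap('side','s6');snap('top','t6')"
```

```text
t 9.5833 pos [ 516.  -223.7  378.6] j [-0.6  0.1  1.9  0.2  0.6  1.3] rpy [-3.1 -0.6 -0.5] tilt 35.2 az -0.36 jawz -0.049 f [ 0.1  0.  -0.6] op 0.24603059354704787
[  62.6  -27.3 -238.2]
[-0.591  0.05   1.872  0.226  0.63   1.282]
```

View pics/s6.png

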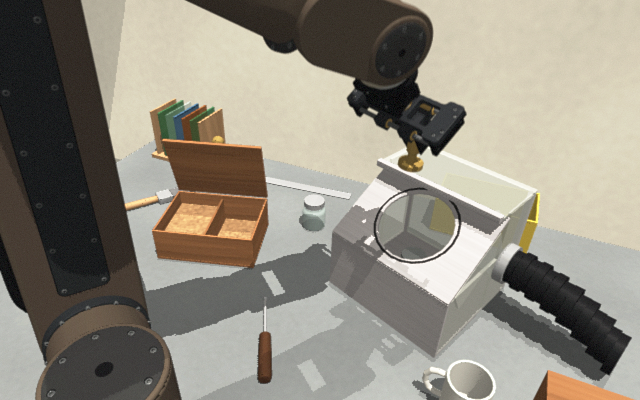

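```bash
python3 -c "
import cv2
a=cv2.imread('pics/s6.png'); cv2.imwrite('pics/s6c.png',cv2.resize(a[125:275,140:280],None,fx=4,fy=4,interpolation=cv2.INTER_CUBIC))
cv2.imwrite('pics/s6d.png',cv2.resize(a[100:180,360:470],None,fx=5,fy=5,interpolation=cv2.INTER_CUBIC))
a=cv2.imread('pics/t6.png'); cv2.imwrite('pics/t6c.png',cv2.resize(a[140:290,130:310],None,fx=4,fy=4,interpolation=cv2.INTER_CUBIC))
"
```

```text
(no output)
```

View pics/s6c.png

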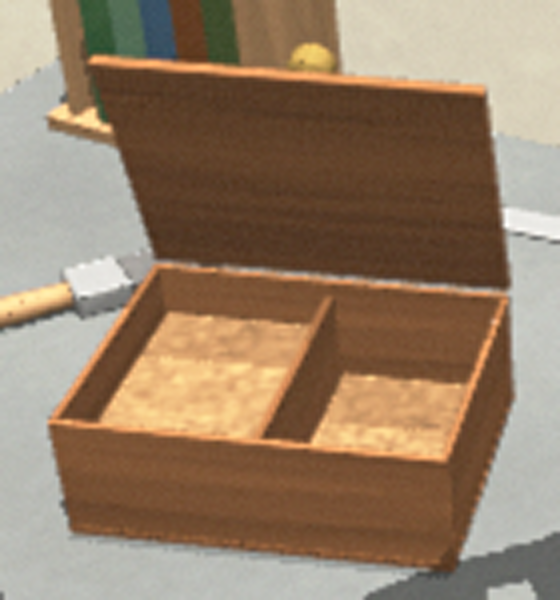

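View pics/s6d.png

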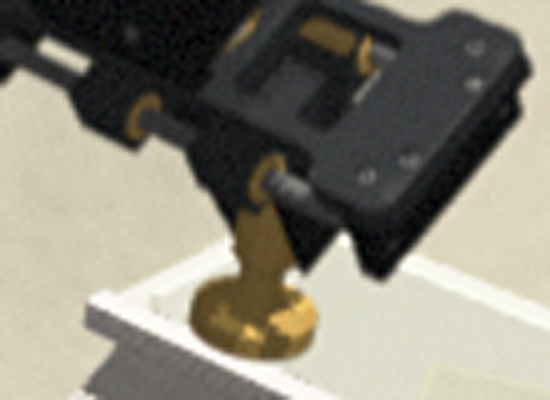

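View pics/t6c.png

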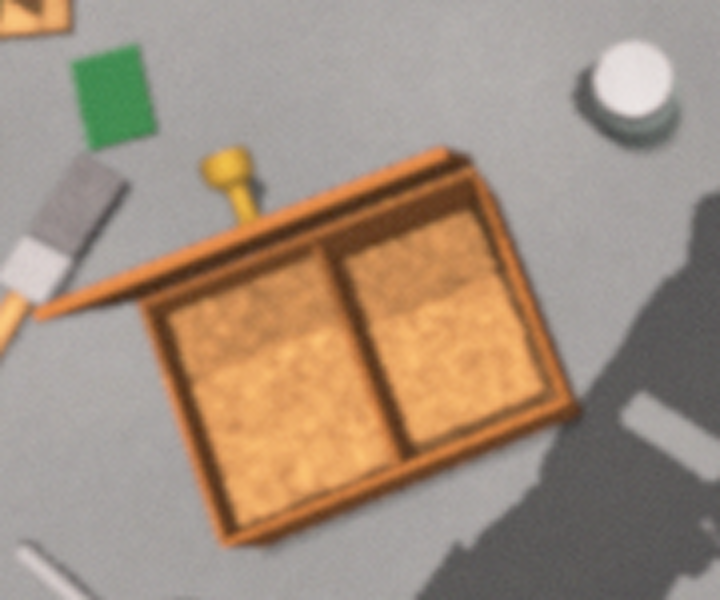

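```bash
python3 - <<'E'
from h import *
np.set_printoptions(precision=1,suppress=True)
c=dict(np.load('pics/top0.npz'));s=dict(np.load('pics/side0.npz'))
S=lambda x,y:(140+x/4,125+y/4); B=lambda x,y:(130+x/4,140+y/4)
P={}
for n,b,q in [('nl',(222,538),(50,423)),('nr',(577,404),(447,461)),('fr',(482,170),(510,297)),('fl',(140,302),(158,266)),('lidL',(35,315),(90,60)),('lidR',(450,150),(487,90)),('knob',(228,165),(312,58))]:
    P[n]=tri(c,B(*b),s,S(*q)); print(n,P[n], onz(s,*S(*q),84)[:2], onz(c,*B(*b),84)[:2])
a=[onz(s,*S(*q),84)[:2]/2+onz(c,*B(*b),84)[:2]/2 for b,q in [((222,538),(50,423)),((577,404),(447,461)),((482,170),(510,297)),((140,302),(158,266))]]
nl,nr,fr,fl=a
print(np.linalg.norm(nl-nr),np.linalg.norm(nr-fr),np.linalg.norm(fr-fl),np.linalg.norm(fl-nl))
cen=sum(a)/4; ex=(fl+fr-nl-nr);ey=(nl+fl-nr-fr);yx=np.arctan2(ex[1],ex[0]);yy=np.arctan2(-ey[0],ey[1]);print('cen',cen,yx,yy)
yaw=(yx+yy)/2;X=np.array([np.cos(yaw),np.sin(yaw)]);Y=np.array([-X[1],X[0]])
print('deep bay',cen-57.5*Y,'hinge',cen+85*X,'X',X.round(3),Y.round(3))
h=cen+85*X
for n in('lidL','lidR','knob'):
    p=P[n][0]; print(n,(p[:2]-cen)@X,(p[:2]-cen)@Y,p[2])
o,d=ray(c,1,1);print('topcam',o,'sidecam',ray(s,1,1)[0])
E
```

```text
nl (array([412.4, 324.8,  77.9]), np.float64(2.3326489261273244)) [406.4 319.9] [412.9 321.7]
nr (array([472.7,  95. ,  87.6]), np.float64(2.2850073794061503)) [475.8  98.4] [473.7  94.4]
fr (array([633.2, 145.1,  84.9]), np.float64(0.8693627650682435)) [634.1 146.2] [633.7 144.9]
fl (array([568.8, 371.4,  80.8]), np.float64(0.7222906992117912)) [565.2 367.5] [568.  370.4]
lidL (array([533.1, 362.2, 248.2]), np.float64(0.6416428410195293)) [776.4 597. ] [566.3 437.8]
lidR (array([601.5, 136.1, 249.8]), np.float64(0.550054626749294)) [870.8 297.8] [649.4 165.1]
knob (array([608.6, 260.6, 238.5]), np.float64(0.5037162141499117)) [856.  446.1] [653.9 311.4]
233.64500220768568 166.54528105764032 233.33878218589015 164.17746646331634
cen [521.2 232.9] 0.2985871990648899 0.28749727869756786
deep bay [537.8 177.9] hinge [602.6 257.5] X [1.  0.3] [-0.3  1. ]
lidL 48.72720316132943 120.29762970061691 248.24354930596584
lidR 48.904229393754406 -115.90923430309654 249.78775486756712
knob 91.62094040735238 1.2933726764564677 238.48400163744193
topcam [ 374.6   -3.1 1037.8] sidecam [-200.3 -344.1  743.2]
```

Call:
arm_command(deltas=[[[1,0.1,0.2,0,0.05],[1,0.15,0.36,0,0.08],[1,0.15,0.37,0,0.08],[1,0.1,0.38,0,0.08],[1,0.05,0.38,0,0.08],[1,0,0.38,0,0.08],[1,0,0.38,0,0.08],[1,-0.05,0.38,0,0.08],[1,-0.1,0.36,0,0.08],[1,-0.1,0.3,0,0.08],[1,0,0.1,0,0],[1,0,0,0,0]]])

```text
t: 10.68
eef_pos: [541.7, 154.8, 348.3]
tcp_rot: [-3.068, -0.576, 0.171]
ft_force: [0.9, -0.2, -0.5]
opening: 0.244
```

```bash
cat > p.py <<'E'
from h import *
np.set_printoptions(precision=3,suppress=True)
s,M=show()
cen=np.array([521.2,232.9]);X=np.array([.957,.289]);Y=np.array([-.289,.957])
F=np.array([*(cen-5*X-55*Y),13+54.]); T=F+19*M[:,2]; T[2]=50
print('to go',(T-s['eef_pos']).round(1)); G=(s['eef_pos']-19*M[:,2])[:2]-cen; print('case xy of grasp',G@X,G@Y)
E
python3 p.py
```

```text
t 10.6833 pos [541.7 154.8 348.3] j [0.109 0.087 1.9   0.192 0.592 1.359] rpy [-3.068 -0.576  0.171] tilt 33.2 az 0.305 jawz -0.062 f [ 0.9 -0.2 -0.5] op 0.24396022899257302
to go [   0.5   27.1 -298.3]
case xy of grasp -13.314674113270605 -80.76225551987612
```

```bash
python3 - <<'E'
import numpy as np
L1,L2,L3,r0,h=652.2,437,288.4,-55.3,120.7
M=None
for tz in (350,250,200,150,120,100,80,60,50):
 for tilt,az in ((33,.3),):
  t=np.radians(tilt); d=np.array([np.sin(t)*np.cos(az),np.sin(t)*np.sin(az),-np.cos(t)])
  T=np.array([542,182,tz]); W=T-L3*d
  r=np.sqrt(W[0]**2+W[1]**2-66**2)-r0; z=W[2]-h
  D2=r*r+z*z; k=(D2-L1**2-L2**2)/(2*L1*L2); j3=np.arccos(k); j2=np.arctan2(r,z)-np.arctan2(L2*np.sin(j3),L1+L2*np.cos(j3))
  j1=np.arctan2(W[1],W[0])-np.arcsin(66/np.hypot(*W[:2]))
  b=j2+j3; f=np.array([np.sin(b)*np.cos(j1),np.sin(b)*np.sin(j1),np.cos(b)])
  print(tz,'j1',j1.round(2),j2.round(2),j3.round(2),'fore tilt',np.degrees(np.pi-b).round(1),'j5',np.arccos(f@d).round(3))
E
```

```text
350 j1 0.17 0.1 1.89 fore tilt 66.0 j5 0.583
250 j1 0.17 0.19 2.05 fore tilt 51.9 j5 0.34
200 j1 0.17 0.25 2.12 fore tilt 44.5 j5 0.216
150 j1 0.17 0.31 2.18 fore tilt 37.0 j5 0.101
120 j1 0.17 0.36 2.21 fore tilt 32.4 j5 0.069
100 j1 0.17 0.39 2.24 fore tilt 29.3 j5 0.091
80 j1 0.17 0.43 2.25 fore tilt 26.3 j5 0.133
60 j1 0.17 0.47 2.27 fore tilt 23.2 j5 0.181
50 j1 0.17 0.48 2.28 fore tilt 21.7 j5 0.206
```

Call:
arm_command(deltas=[[[1,0,0,0.02,0.1],[1,0,0,0.02,0.14],[1,0,0,0.02,0.14],[1,0,0,0.02,0.14],[1,0,0,0.02,0.14],[1,0,0,0.02,0.14],[1,0,0,0,0]]])

```text
t: 11.27
eef_pos: [540.7, 155.0, 349.4]
tcp_rot: [-3.056, -0.572, 0.806]
ft_force: [-0.4, 0.9, -2.2]
opening: 0.248
```

```bash
python3 p.py
```

```text
t 11.2667 pos [540.7 155.  349.4] j [-0.072  0.155  1.815  0.616  0.949  0.357] rpy [-3.056 -0.572  0.806] tilt 33.1 az 0.963 jawz -0.072 f [-0.4  0.9 -2.2] op 0.24835263823409479
to go [  -2.5   32.4 -299.4]
case xy of grasp -11.991896913198124 -86.64161359409896
```

Call:
arm_command(deltas=[[[1,0,0.1,0,0.14],[1,0,0.1,0,0.14],[1,0,0.1,0,0.14],[1,0,0.1,0,0.14],[1,-0.1,0.1,0,0.14],[1,-0.1,0,0,0.14],[1,-0.1,0,0,0.14],[1,0,0,0,0.14],[1,0,0,0,0]]])

```text
t: 12.02
eef_pos: [510.6, 203.4, 336.9]
tcp_rot: [-3.038, -0.568, 1.674]
ft_force: [0.3, 0.5, -1.5]
opening: 0.245
```

```bash
sed -i 's/cen-5\*X-55\*Y/cen-40*X-37*Y/' p.py; python3 p.py;python3 -c "
from h import *
snap('side','s7')"
```

```text
t 12.0167 pos [510.6 203.4 336.9] j [-0.008  0.321  1.619  0.555  1.418 -0.289] rpy [-3.038 -0.568  1.674] tilt 33.0 az 1.864 jawz -0.087 f [ 0.3  0.5 -1.5] op 0.24541251358851732
to go [ -20.    -7.6 -286.9]
case xy of grasp -18.60766498473939 -35.49523879337742
```

View pics/s7.png

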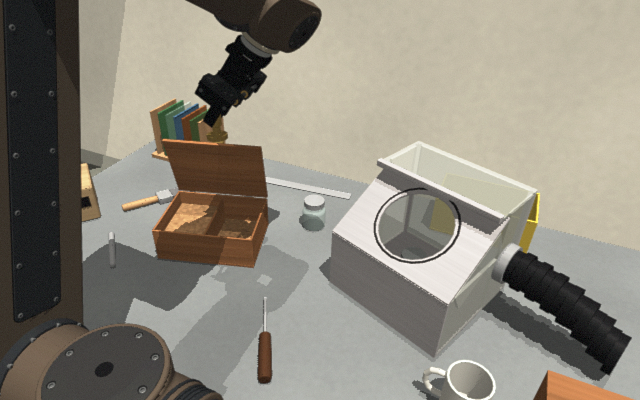

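```bash
cat > ft.py <<'E'
from h import *
Mg=Rotation.from_euler('xyz',[-3.085,-.624,-.464]).as_matrix()
s=env.state();M=rot(s)
a=M@Mg.T@np.array([0,0,1]); print('finial axis',a.round(3),'tilt deg',np.degrees(np.arccos(a[2])).round(1))
E
python3 ft.py
```

```text
finial axis [0.033 0.06  0.998] tilt deg 3.9
```

Call:
arm_command(deltas=[[[1,-0.07,-0.02,-0.2,0],[1,-0.07,-0.02,-0.33,0],[1,-0.06,-0.02,-0.35,0],[1,0,0,-0.35,0],[1,0,0,-0.35,0],[1,0,0,-0.3,0],[1,0,0,0,0]]])

```text
t: 12.65
eef_pos: [488.1, 195.5, 140.5]
tcp_rot: [-3.04, -0.556, 1.622]
ft_force: [-0.4, -0.1, -0.9]
opening: 0.244
```

```bash
python3 p.py;python3 ft.py
```

```text
t 12.65 pos [488.1 195.5 140.5] j [-0.022  0.508  1.921  0.665  0.99  -0.554] rpy [-3.04  -0.556  1.622] tilt 32.3 az 1.812 jawz -0.086 f [-0.4 -0.1 -0.9] op 0.24426015398715198
to go [  3.1   0.3 -90.5]
case xy of grasp -42.99569868381696 -36.36959789691864
finial axis [0.033 0.07  0.997] tilt deg 4.4
```

```bash
python3 -c "
from h import *
snap('side','s8');snap('top','t8')
a=cv2.imread('pics/s8.png')[100:280,130:310];b=cv2.imread('pics/t8.png')[120:300,130:310]
cv2.imwrite('pics/st8.png',cv2.resize(np.hstack([a,b]),None,fx=2.2,fy=2.2,interpolation=cv2.INTER_CUBIC))"
```

```text
(no output)
```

View pics/st8.png

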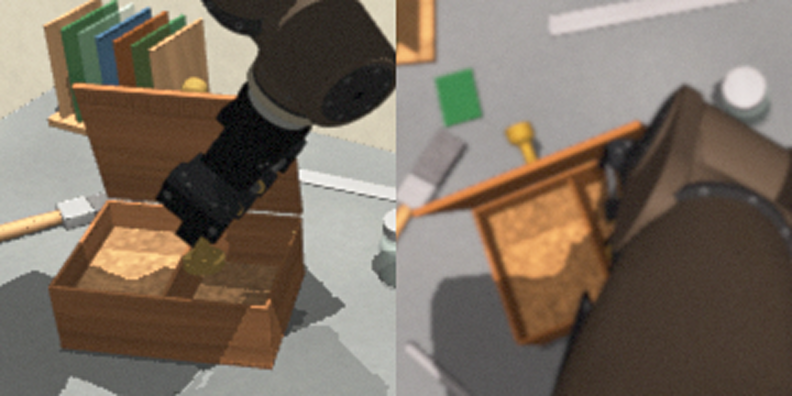

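```bash
python3 - <<'E'
from h import *
c=dict(np.load('pics/side0.npz'));cen=np.array([521.2,232.9]);X=np.array([.957,.289]);Y=np.array([-.289,.957])
a=cv2.imread('pics/s8.png'); cv2.imwrite('pics/s8c.png',cv2.resize(a[180:270,150:275],None,fx=6,fy=6,interpolation=cv2.INTER_CUBIC))
p=onz(c,223,217,107)[:2];print(p,(p-cen)@X,(p-cen)@Y)
E
```

```text
[496.07449998 185.82901104] -37.648619327325015 -37.78566693037909
```

View pics/s8c.png

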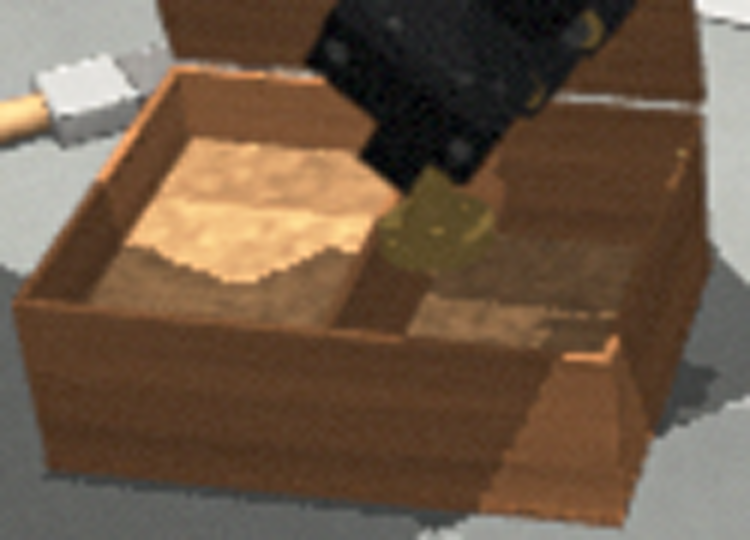

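Call:
arm_command(deltas=[[[1,0.02,0,-0.2,0],[1,0,-0.03,-0.25,0],[1,0,0,-0.22,0],[1,0,0,0,0]]])

```text
t: 13.08
eef_pos: [497.3, 192.7, 84.9]
tcp_rot: [-3.064, -0.555, 1.626]
ft_force: [-1.0, -0.1, -0.7]
opening: 0.25
```

```bash
python3 p.py;python3 ft.py
```

```text
t 13.0833 pos [497.3 192.7  84.9] j [-0.028  0.601  1.951  0.735  0.88  -0.667] rpy [-3.064 -0.555  1.626] tilt 32.1 az 1.773 jawz -0.066 f [-1.  -0.1 -0.7] op 0.25033619365859455
to go [ -5.7   3.1 -34.9]
case xy of grasp -35.44153452458083 -41.596466534021076
finial axis [0.013 0.07  0.997] tilt deg 4.1
```

```bash
python3 -c "
from h import *
snap('side','s9');snap('wrist','w9')
a=cv2.imread('pics/s9.png'); cv2.imwrite('pics/s9c.png',cv2.resize(a[150:280,140:290],None,fx=4.5,fy=4.5,interpolation=cv2.INTER_CUBIC))"
```

```text
(no output)
```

View pics/s9c.png

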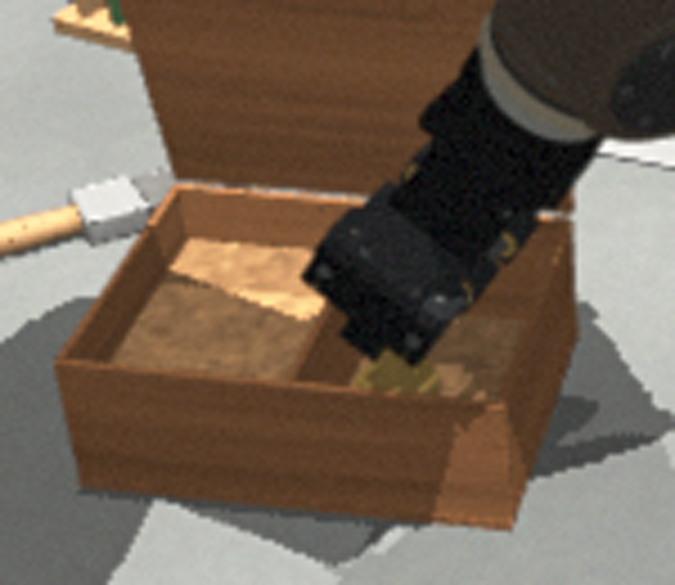

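View pics/w9.png

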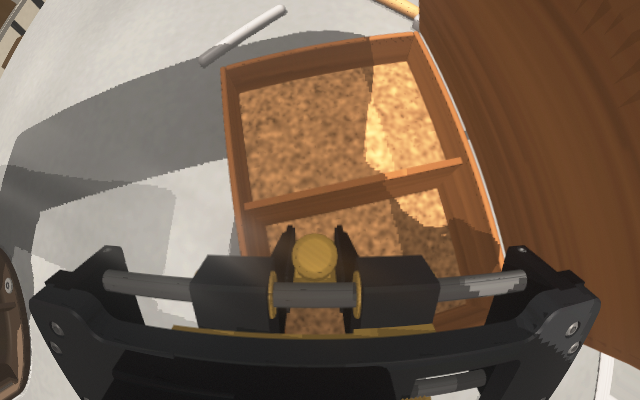

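```bash
python3 -c "
from h import *
snap('top','t9')
a=cv2.imread('pics/s9.png')[120:220,140:280];b=cv2.imread('pics/t9.png')[150:250,130:270]
a0=cv2.imread('pics/s6.png')[120:220,140:280];b0=cv2.imread('pics/t6.png')[150:250,130:270]
cv2.imwrite('pics/c9.png',cv2.resize(np.vstack([np.hstack([a,b]),np.hstack([a0,b0])]),None,fx=2.8,fy=2.8,interpolation=cv2.INTER_CUBIC))"
```

```text
(no output)
```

View pics/c9.png

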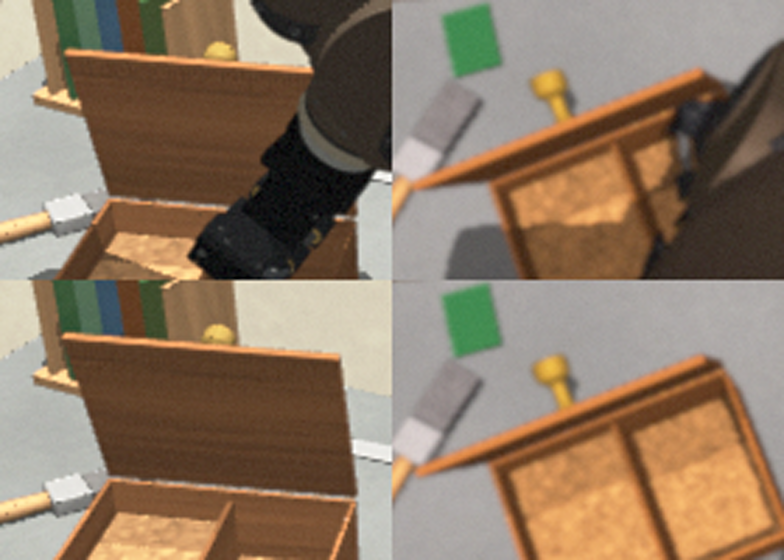

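Call:
arm_command(deltas=[[[1,-0.09,0,0,0],[1,-0.02,0.02,-0.12,0],[1,0,0,-0.1,0],[1,0,0,0,0]]])

```text
t: 13.57
eef_pos: [487.8, 195.3, 69.2]
tcp_rot: [-3.078, -0.555, 1.634]
ft_force: [0.1, 0.4, -1.7]
opening: 0.249
```

```bash
python3 p.py;python3 ft.py
```

```text
t 13.5667 pos [487.8 195.3  69.2] j [-0.024  0.617  1.988  0.777  0.831 -0.726] rpy [-3.078 -0.555  1.634] tilt 32.0 az 1.754 jawz -0.054 f [ 0.1  0.4 -1.7] op 0.24887573987081774
to go [  3.9   0.5 -19.2]
case xy of grasp -43.87998506648366 -36.304085269051775
finial axis [0.001 0.07  0.998] tilt deg 4.0
```

Call:
arm_command(deltas=[[[1,0.02,0,-0.1,0],[1,0,0,-0.04,0],[1,0,0,0,0]]])

```text
t: 13.82
eef_pos: [490.1, 195.5, 53.5]
tcp_rot: [-3.078, -0.555, 1.634]
ft_force: [-0.3, 0.1, -1.4]
opening: 0.246
```

```bash
python3 p.py
```

```text
t 13.8167 pos [490.1 195.5  53.5] j [-0.023  0.647  1.989  0.798  0.809 -0.756] rpy [-3.078 -0.555  1.634] tilt 32.0 az 1.754 jawz -0.054 f [-0.3  0.1 -1.4] op 0.2455186526953646
to go [ 1.7  0.3 -3.5]
case xy of grasp -41.7009846463116 -36.80384991666664
```

Call:
arm_command(deltas=[[[1,0,0,-0.02,0],[1,0,0,-0.02,0]]])

```text
t: 13.98
eef_pos: [490.2, 195.5, 48.9]
tcp_rot: [-3.077, -0.555, 1.633]
ft_force: [-3.6, -7.5, 24.0]
opening: 0.248
```

Call:
arm_command(deltas=[[[1,0,0,0.01,0],[0.68,0,0,0,0],[0.6,0,0,0,0],[0.6,0,0,0,0],[0.6,0,0,0,0],[0.6,0,0,0,0]]])

```text
t: 14.48
eef_pos: [490.5, 195.5, 50.0]
tcp_rot: [-3.078, -0.555, 1.633]
ft_force: [-0.5, -0.9, 0.1]
opening: 0.402
```

```bash
python3 p.py;python3 -c "
from h import *
snap('wrist','w10')"
```

```text
t 14.4833 pos [490.5 195.5  50. ] j [-0.023  0.654  1.99   0.804  0.805 -0.763] rpy [-3.078 -0.555  1.633] tilt 32.0 az 1.754 jawz -0.054 f [-0.5 -0.9  0.1] op 0.4019182939192947
to go [ 1.2  0.3 -0. ]
case xy of grasp -41.24491912170496 -36.920669884009556
```

View pics/w10.png

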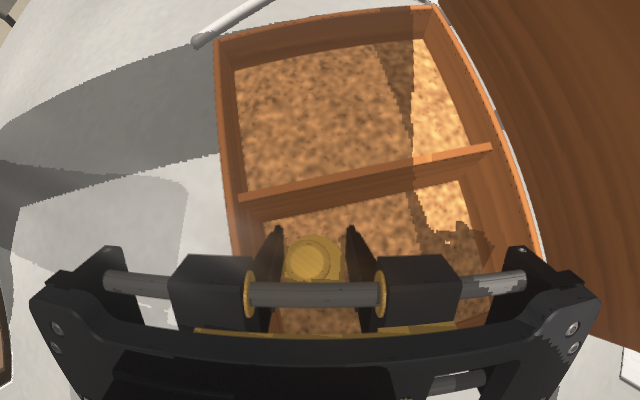

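Call:
arm_command(deltas=[[[0.6,0,-0.05,0.1,0],[0.6,0,-0.1,0.18,0],[0.6,0,-0.1,0.18,0],[0.6,0,-0.12,0.25,0],[0.6,-0.05,-0.15,0.3,0],[0.6,-0.1,-0.15,0.35,0],[0.6,-0.1,-0.15,0.35,0],[0.6,-0.1,-0.15,0.35,0],[0.6,0,0,0,0]]])

```text
t: 15.28
eef_pos: [450.1, 91.7, 267.9]
tcp_rot: [-3.07, -0.548, 1.63]
ft_force: [-0.5, 0.7, 0.3]
opening: 0.403
```

```bash
python3 p.py;python3 -c "
from h import *
snap('side','s11');snap('wrist','w11')
a=cv2.imread('pics/s11.png'); cv2.imwrite('pics/s11c.png',cv2.resize(a[120:280,130:290],None,fx=3.6,fy=3.6,interpolation=cv2.INTER_CUBIC))"
```

```text
t 15.2833 pos [450.1  91.7 267.9] j [-0.238  0.27   1.885  0.52   1.28  -0.544] rpy [-3.07  -0.548  1.63 ] tilt 31.6 az 1.766 jawz -0.061 f [-0.5  0.7  0.3] op 0.40316846264673556
to go [  41.6  104.  -217.9]
case xy of grasp -109.7900400076526 -124.47541149676502
```

View pics/s11c.png

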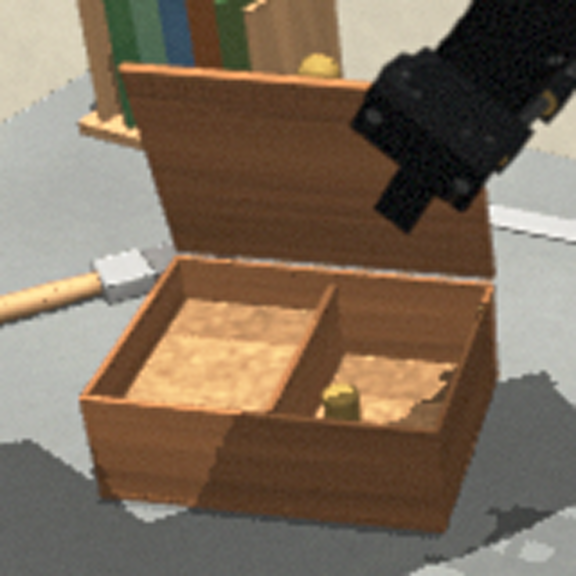

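View pics/w11.png

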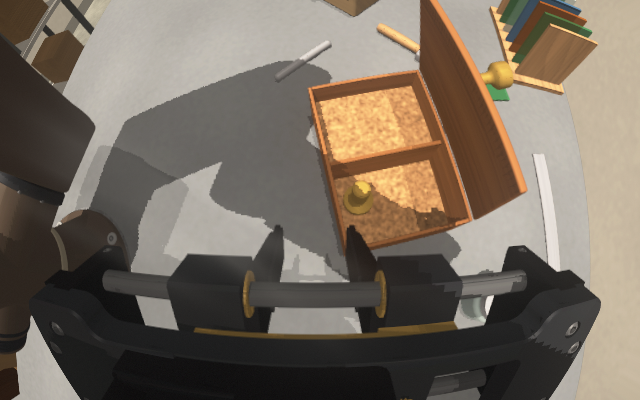

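Call:
arm_command(deltas=[[[1,0.1,0,0.35,0],[1,0.3,0.1,0.2,0],[1,0.35,0.15,0.05,0],[1,0.35,0.15,0,0],[1,0.35,0.18,0,0],[1,0.35,0.18,0,0],[1,0.35,0.18,0,0],[1,0.2,0.15,0,0],[1,0,0,0,0]]])

```text
t: 16.13
eef_pos: [691.7, 211.8, 313.3]
tcp_rot: [-3.043, -0.55, 1.614]
ft_force: [0.3, 0.2, -0.9]
opening: 0.002
```

```bash
cat > l.py <<'E'
from h import *
np.set_printoptions(precision=3,suppress=True)
s,M=show()
cen=np.array([521.2,232.9]);X=np.array([.957,.289]);Y=np.array([-.289,.957])
G=s['eef_pos'][:2]-cen; print('TCP case x,y,z',(G@X).round(1),(G@Y).round(1),s['eef_pos'][2].round(1),'force case',(s['ft_force'][:2]@X).round(1),(s['ft_force'][:2]@Y).round(1),s['ft_force'][2].round(1)); print('toolx,y',M[:,0],M[:,1])
E
python3 l.py; python3 -c "
from h import *
snap('side','s12');snap('top','t12')
a=cv2.imread('pics/s12.png')[80:280,130:330];b=cv2.imread('pics/t12.png')[110:310,130:330]
cv2.imwrite('pics/st12.png',cv2.resize(np.hstack([a,b]),None,fx=2,fy=2,interpolation=cv2.INTER_CUBIC))"
```

```text
t 16.1333 pos [691.7 211.8 313.3] j [ 0.008  0.607  1.192  0.544  1.493 -0.148] rpy [-3.043 -0.55   1.614] tilt 32.0 az 1.801 jawz -0.084 f [ 0.3  0.2 -0.9] op 0.001859566260362367
TCP case x,y,z 157.1 -69.4 313.3 force case 0.3 0.1 -0.9
toolx,y [-0.037  0.852  0.523] [ 0.992  0.094 -0.084]
```

View pics/st12.png

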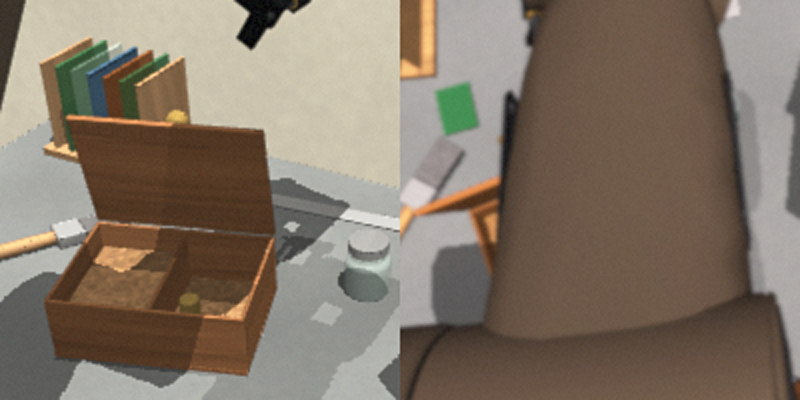

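```bash
python3 - <<'E'
from h import *
c=dict(np.load('pics/side0.npz'));cen=np.array([521.2,232.9]);X=np.array([.957,.289]);Y=np.array([-.289,.957])
for (u,v),yy in (((262.5,144.5),-117.5),((163.5,138.5),117.5)):
    o,d=ray(c,u,v); o2=o[:2]-cen; k=(yy-o2@Y)/(d[:2]@Y); p=o+k*d; x=(p[:2]-cen)@X; print(x,p[2],np.arctan2(p[2]-84,85-x))
E
```

```text
49.504540811284606 257.26823477866094 1.3687335905971816
48.81343344829869 252.40016766175864 1.3591306757124206
```

Call:
arm_command(deltas=[[[1,-0.1,-0.03,-0.2,0],[1,-0.1,-0.03,-0.3,0],[1,-0.05,0,-0.3,0],[1,0,0,-0.1,0],[1,0,0,0,0]]])

```text
t: 16.65
eef_pos: [659.4, 201.7, 219.8]
tcp_rot: [-3.039, -0.548, 1.611]
ft_force: [0.9, -0.6, 0.4]
opening: 0.004
```

```bash
python3 l.py
```

```text
t 16.65 pos [659.4 201.7 219.8] j [-0.006  0.626  1.407  0.561  1.302 -0.281] rpy [-3.039 -0.548  1.611] tilt 31.9 az 1.806 jawz -0.087 f [ 0.9 -0.6  0.4] op 0.003951294305624565
TCP case x,y,z 123.2 -69.8 219.8 force case 0.7 -0.8 0.4
toolx,y [-0.034  0.853  0.521] [ 0.992  0.093 -0.087]
```

Call:
arm_command(deltas=[[[1,-0.2,-0.06,0,0],[1,-0.2,-0.06,0,0],[1,-0.2,-0.06,0,0],[1,-0.15,-0.05,0,0]]])

```text
t: 16.98
eef_pos: [584.5, 177.6, 222.7]
tcp_rot: [-3.043, -0.549, 1.611]
ft_force: [2.2, 0.6, -0.2]
opening: 0.005
```

```bash
python3 l.py; python3 -c "
from h import *
snap('side','s13')
a=cv2.imread('pics/s13.png'); cv2.imwrite('pics/s13c.png',cv2.resize(a[80:280,120:320],None,fx=3,fy=3,interpolation=cv2.INTER_CUBIC))"
```

```text
t 16.9833 pos [584.5 177.6 222.7] j [-0.046  0.514  1.614  0.569  1.237 -0.366] rpy [-3.043 -0.549  1.611] tilt 31.9 az 1.799 jawz -0.084 f [ 2.2  0.6 -0.2] op 0.005162115124143808
TCP case x,y,z 44.7 -71.2 222.7 force case 2.3 -0.0 -0.2
toolx,y [-0.035  0.852  0.522] [ 0.992  0.092 -0.084]
```

View pics/s13c.png

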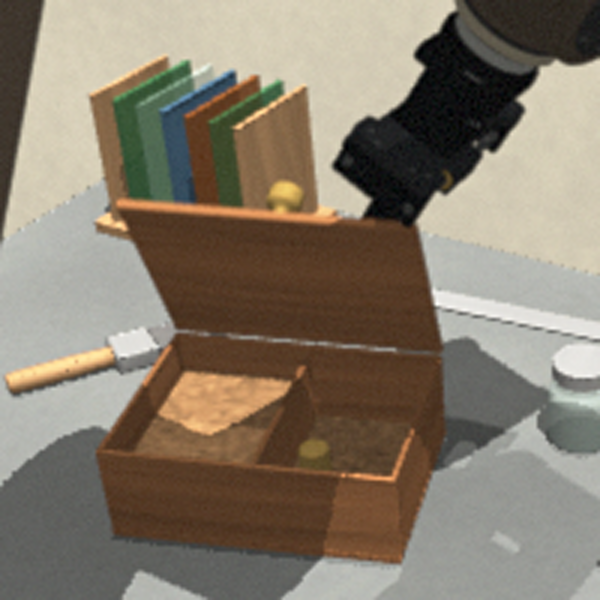

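Call:
arm_command(deltas=[[[1,-0.18,-0.055,-0.04,0],[1,-0.18,-0.055,-0.08,0],[1,-0.18,-0.055,-0.12,0],[1,-0.15,-0.045,-0.15,0]]])

```text
t: 17.37
eef_pos: [517.8, 155.2, 191.8]
tcp_rot: [-3.062, -0.549, 1.618]
ft_force: [1.2, 0.6, 0.3]
opening: 0.005
```

```bash
python3 l.py; python3 -c "
from h import *
snap('side','s14')
a=cv2.imread('pics/s14.png'); cv2.imwrite('pics/s14c.png',cv2.resize(a[80:280,120:320],None,fx=3,fy=3,interpolation=cv2.INTER_CUBIC))"
```

```text
t 17.3667 pos [517.8 155.2 191.8] j [-0.093  0.456  1.824  0.595  1.117 -0.5  ] rpy [-3.062 -0.549  1.618] tilt 31.7 az 1.771 jawz -0.068 f [1.2 0.6 0.3] op 0.005239449835420967
TCP case x,y,z -25.7 -73.4 191.8 force case 1.3 0.3 0.3
toolx,y [-0.041  0.852  0.521] [ 0.994  0.089 -0.068]
```

View pics/s14c.png

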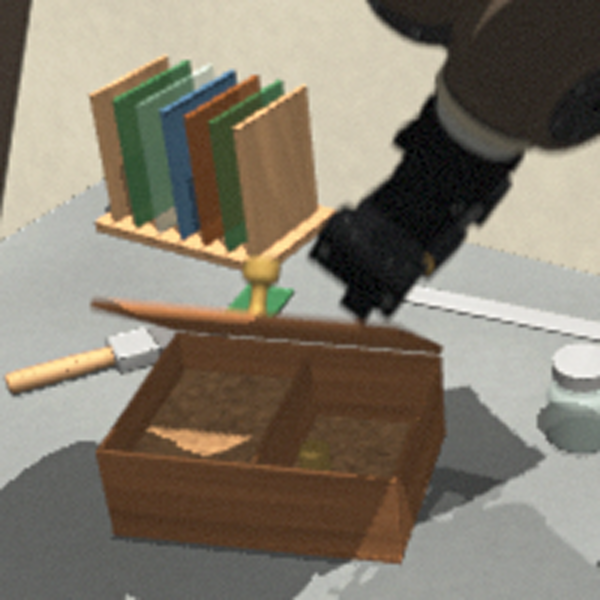

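Call:
arm_command(deltas=[[[1,-0.1,-0.03,-0.15,0],[1,-0.08,-0.025,-0.2,0],[1,-0.05,-0.015,-0.2,0],[1,-0.03,-0.01,-0.15,0]]])

```text
t: 17.75
eef_pos: [493.8, 146.2, 124.3]
tcp_rot: [-3.071, -0.549, 1.621]
ft_force: [-0.2, -0.1, 0.6]
opening: 0.005
```

```bash
python3 l.py
```

```text
t 17.75 pos [493.8 146.2 124.3] j [-0.116  0.525  1.945  0.656  0.965 -0.648] rpy [-3.071 -0.549  1.621] tilt 31.7 az 1.756 jawz -0.06 f [-0.2 -0.1  0.6] op 0.004631121930549084
TCP case x,y,z -51.3 -75.1 124.3 force case -0.2 -0.1 0.6
toolx,y [-0.043  0.852  0.522] [ 0.994  0.087 -0.06 ]
```

Call:
arm_command(deltas=[[[1,-0.03,-0.01,-0.12,0],[1,0,0,-0.1,0],[1,0,0,-0.05,0],[1,0,0,-0.03,0]]])

```text
t: 18.08
eef_pos: [494.2, 145.5, 96.3]
tcp_rot: [-3.072, -0.554, 1.622]
ft_force: [-17.6, -18.5, 55.3]
opening: 0.007
```

```bash
python3 l.py; python3 -c "
from h import *
snap('side','s15')
a=cv2.imread('pics/s15.png'); cv2.imwrite('pics/s15c.png',cv2.resize(a[80:280,120:320],None,fx=3,fy=3,interpolation=cv2.INTER_CUBIC))"
```

```text
t 18.0833 pos [494.2 145.5  96.3] j [-0.119  0.573  1.965  0.691  0.916 -0.706] rpy [-3.072 -0.554  1.622] tilt 31.9 az 1.753 jawz -0.059 f [-17.6 -18.5  55.3] op 0.006767117913862514
TCP case x,y,z -51.1 -75.8 96.3 force case -22.2 -12.7 55.3
toolx,y [-0.043  0.849  0.526] [ 0.994  0.087 -0.059]
```

View pics/s15c.png

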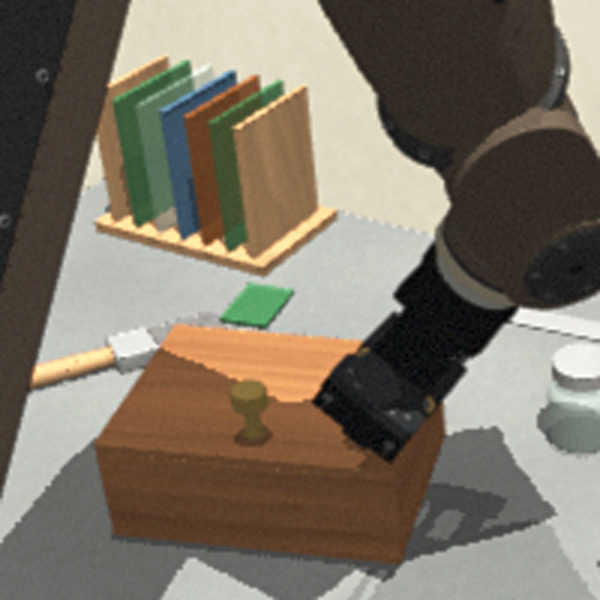

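Call:
arm_command(deltas=[[[1,0,0,0.05,0],[1,0,0,0.2,0],[1,0,-0.1,0.3,0],[1,0,-0.1,0.35,0],[1,0,-0.1,0.35,0],[1,0,-0.2,0.3,0],[1,0,-0.3,0.1,0],[1,0,-0.2,0,0],[1,0,0,0,0]]])

```text
t: 18.88
eef_pos: [499.8, 41.6, 278.6]
tcp_rot: [-3.085, -0.548, 1.63]
ft_force: [-0.1, 0.1, -1.4]
opening: 0.005
```

```bash
python3 l.py; python3 - <<'E'
from h import *
snap('side','s16');snap('top','t16')
a=cv2.imread('pics/s16.png'); cv2.imwrite('pics/s16c.png',cv2.resize(a[130:280,140:290],None,fx=4,fy=4,interpolation=cv2.INTER_CUBIC))
E
```

```text
t 18.8833 pos [499.8  41.6 278.6] j [-0.31   0.335  1.753  0.496  1.357 -0.568] rpy [-3.085 -0.548  1.63 ] tilt 31.6 az 1.739 jawz -0.049 f [-0.1  0.1 -1.4] op 0.005464461510695446
TCP case x,y,z -75.7 -176.9 278.6 force case -0.1 0.1 -1.4
toolx,y [-0.051  0.852  0.521] [ 0.995  0.089 -0.049]
```

View pics/s16c.png

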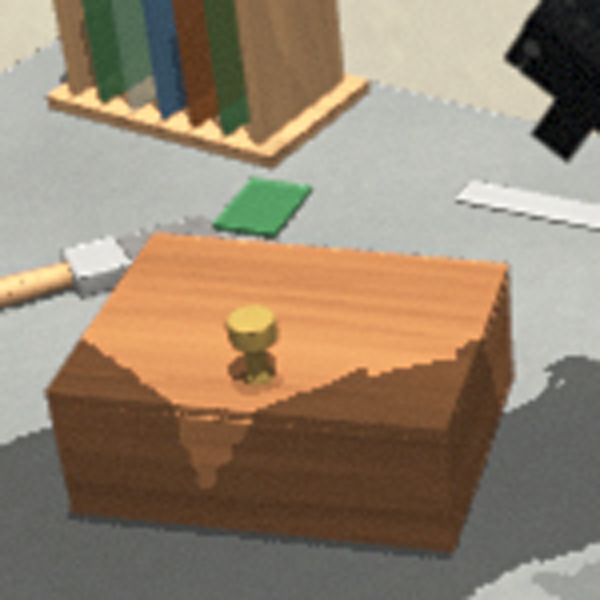

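View pics/s16.png

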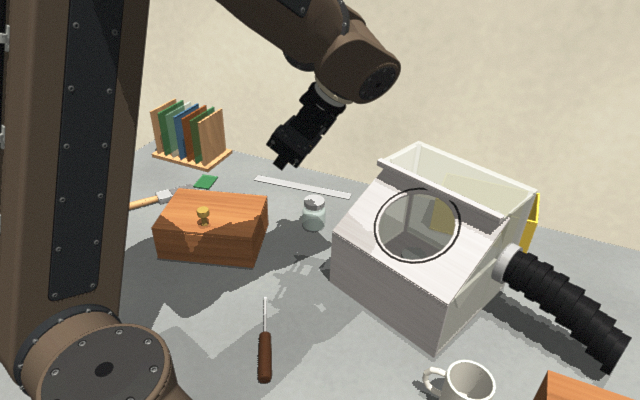

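```bash
python3 -c "
from h import *
s=env.state();print(s['t'],s['qvel'].round(3),s['ft_force'].round(1))
print(env.job_done())"
```

```text
18.9833 [ 0.027  0.016  0.032  0.004 -0.012  0.001] [-0.4  0.7 -0.3]
the job is handed in; nothing more can be done
None
```

The job is handed in, at 19.0 s of the 64 s allowed. The finial is in the deep bay and the lid is closed.

**What I did**
- The moves only allow a turn about the world's z. I got the tilt of about 32° by pushing the arm against its reach limit.
- I then gripped the knob through the port, lifted it out with no contact with the box showing in the force readings, and lowered it into the -y bay, where the thin pad is.
- I let go once it touched the pad, pulled out, swept the lid shut from behind and moved clear.

**What the last checks showed**
- Before closing, the finial stood upright and free in the deep bay. It is hidden under the lid now.
- The lid's top is about 8–9 mm above the rim line at the front corners, which matches the 8 mm board lying flush.
- The jar looks unmoved, and the gripper is clear with about 0 N on it. I did not check the vase cap again after the pick.

**What did not go perfectly**
- The finial leaned about 4° in the grip and settled flat on release.
- While I lowered it, the wrist seems to have nudged the lid slightly further open.
- The wrist force peaked at 32 N at the grasp, 24 N at the set-down, and about 61 N in total (55 N vertical) in the last push on the lid. I took all three as fingertip or finial contact. The 61 N is well under the 120 N wrist limit, but would be over the 40 N limit if any of it came from the gripper's body.
- Joint 3 read 0.048 rad while I was making the tilt, against a stated lower limit of 0.05.

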